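# Lay out tonight's doses from the touch-latch drawer

## Robot

A 6-joint arm with a two-finger parallel gripper is mounted at the origin on the work surface. World frame = base frame: x ahead of the robot, y to its left, z up, the work surface at z = 0. Lengths are in m, angles in degrees, forces in N, time in s.
With the tool pointing down it reaches from about 0.35 to 0.775 m from the base axis. Payload 5.5 kg.
Tool frame: the origin (TCP) lies midway between the tips of the shut fingers; the grasp point (between the pads) lies 19 mm behind it; z points along the fingers, y is the line along which they close (so a half turn about z gives the same grasp; the last joint's range is limited). The gripper opens to 85 mm and grips with 20 to 120 N. Pads are 22 mm wide; open, the fingers measure 114 mm over their backs; the gripper's body (76 mm by 85 mm) begins 54 mm behind the grasp point. The pads swing forward as they close: fully open they stand 13 mm farther back than shut.
Start: joints at [-85.348, 17.945, 2.641, 74.691, 0, 82.002], TCP at [0.126, -0.561, 0.231] pointing down, gripper open.
Joint ranges: [-158.12, 158.12], [-49.38, 96.58], [-58.88, 72.47], [-126.05, 133.96], [-84.25, 85.87], [-180, 180]. Speed limits (degrees/s): [147.25, 147.25, 180, 180, 180, 180].

## Interface

Orientations are given as [roll, pitch, yaw] about the fixed x, y, z axes, in that order (R = Rz(yaw) Ry(pitch) Rx(roll)).
In Python, from workcell import sensors, cams, bot, finder gives the robot as it stands. The module is installed in compiled form; this text tells all that it offers.
- The arm moves only by the shell command python3 -m crank 'ROWS' [FORCE]. ROWS is JSON, a list that holds one entry, the list of rows, each a list of 7 numbers: the opening in per cent of the stroke, from 0 (shut) to 100 (fully open), then the shift along the tool's x, y, z in mm, then the turn, a rotation vector about the tool's x, y, z in degrees. In form: [[[fingers, dx, dy, dz, wx, wy, wz], ...]]. A call has 1 to 8 rows; each row is the pose to reach, as a shift and turn from the pose commanded when the call began, along the tool's axes at that moment; what a row does not reach only later rows make up. A row lasts 1/10 s, in which the tool goes at most 50 mm and 8.59 degrees, less where a joint would pass 70% of its speed; a pose out of reach is approached as far as the arm can. A call with a gripper value outside its range is refused whole. The fingers move at their own pace and stop on an object; FORCE is the grip in N (left out, the last holds). Time passes only in rows, so rows that repeat a pose let the fingers close. It gives the time, the measured TCP pose, the force, the opening and the grip force at its end, in the units of the state.
- sensors.sense(): the state, without advancing time (a new reading comes with each control period).
- cams.snapshot(name): name is "side" or "top"; returns (picture, depth): 420x560x3 uint8, red, green, blue; 420x560 float32, m along the optical axis (not along the pixel's ray), 0 where there is no reading.
- cams.camera_info(name): a dict with "camera_matrix" (3x3 intrinsics, pixels), "cam_to_world" (4x4, takes a point from camera to world coordinates). Camera axes: x right, y up, looking along -z (the intrinsics and any distortion apply to the point x, -y, -z); pixel columns grow to the right and rows downward; lengths in m; the calibration is good to about 2 mm. A picture is of the moment at which its call begins. camera_info takes no time and is no camera call.
- bot.job_done(): hands the job in; it is judged then, once.
Trained networks look in the newest picture that a camera, given by its name, has taken for a name from the list of things; names that differ only in an ending like _2 or _b are one class to them, and where a whole thing is asked for, a point or a joint stands for the part that bears it (a point fixed in the world has none). Each returns a list of dicts, best first, with "p" (0 to 1); they miss things now and then, are a little off and sometimes report something else, mostly with a low value. They report only what shows in the picture. A call takes as long as a camera call. They do not tell look-alikes from the thing itself.
- finder.outline_of(thing, camera): "mask" (420x560 bool, what is visible of it) and "point" ([column, row] in pixels, amid what is visible of it).
- finder.landmark_of(thing, camera): "point" ([column, row] in pixels: a listed point, or the origin of a listed thing).
The state is a dict: "clock": time; "joint_pos": joint angles; "qvel": joint speeds; "effort": joint torques, N m; "eef_pos": TCP position; "tcp_rot": TCP orientation; "ft_force": force on the tool from outside, world axes, zero at the start; "torque": the same for the moment, N m; "grip_width": finger opening in m; "finger_force": force on a finger pad.
Only numpy, scipy, OpenCV 4.12 (cv2) and the standard library are available. Lean on these libraries where they do the work, as an engineer would, in place of code of your own. Each camera call takes 0.05 s, during which the arm holds its last target. There are 200 camera calls.

## Task

Lay out tonight's medicine: push the organiser's drawer front so its touch latch lets go, move every dose case from the drawer into the compartment of the green tablet box, then slide the box's cover fully shut and push the drawer in until it latches closed. Last of all, wind the bell timer clockwise past its top (60) mark and turn it back down to 40 minutes. Do not shift or knock over the other things on the nightstand.

Things in the scene. Friction and masses are not known exactly. Their poses are not given: they have to be found in the camera images.
- cabinet: the wooden bedside organiser, fixed: 150 (x) x 190 (y) x 76 mm high with one drawer; origin at the centre of its underside; its front, with the drawer, is its -x side and faces the robot. It may be turned a little.
- drawer (a joint): how far the drawer is out (m): 0 latched shut, limits -0.007 to 0.105. Touch latch: pushed in 6 mm from latched (to its stop, 4 to 10 N) and let go, it springs ajar to about 0.036; pushed in to the stop again and let go, it stays latched at 0. Take the push wholly away each time. Beyond ajar it slides freely (0.6 N friction) and stays where it is left.
- drawer_front (a point): middle of the upper edge of the drawer front's outer face, 71 mm above the table; moves with the drawer; axes as the cabinet's (-x outward). Panel: 10 mm thick (0 to 10 mm in +x of here), 186 wide, 66 high. Latched, it stands 8 mm off the cabinet. Tray behind it: 80 (x) x 164 (y) mm inside, floor 22 mm above the table, other walls 12 mm high. Push it, or pinch it from above.
- tablet_box: the green plastic tablet box, fixed: 152 (x) x 164 (y) x 40 mm high, origin at the centre of its underside. Its -x half is the open compartment; its +x half is a closed deck on which the cover parks. It may be turned a little, and it and the timer may have changed sides.
- box_well (a point): centre of the compartment's floor, 4 mm above the table; axes as the box's. The compartment is 72 mm (x) by 156 mm (y) inside, its walls rise 36 mm above this floor; room for four dose cases side by side along y, 39 mm apart. The lines on its floor only mark four places; there are no inner walls.
- cover (a joint): how far the tablet box's cover is slid open (m) along the box's +x: 0 fully shut over the compartment, 0.075 fully open over the deck; friction 0.8 N, stays where it is left. It starts anywhere in this range.
- cover_rib (a point): middle of the raised grip rib on the flat white cover; axes as the box's. The rib is 10 mm (x) x 60 mm (y) x 14 mm high, this point is half-way up it; the cover's upper face is 7 mm below this point, 45 mm above the table. The rib is in the middle of the cover, 77 (x) x 162 mm.
- dial (a joint): the bell timer's setting (rad): grows as the dial is turned clockwise seen from above, 0.06 rad per minute: 0 at the zero mark, 2.4 at 40 minutes, 3.6 at the top mark (60), stop at 3.9. It starts between 0 and 0.5, stays where it is left (0.03 N m of friction) and does not run down during the job.
- dial_bar (a point): middle of the dark grip bar on the timer's dial, on its axis, 48 mm above the table; turns with the dial: x along the bar, z up. Bar 46 (x) x 10 (y) x 20 mm high, half of it below this point; under it the dial disc, 52 mm across. The white drum, fixed, is 76 across, 30 high. White pointer at the bar's -x end; drum ticks every 5 minutes, longer every 10, heavy at zero and top.
- dose0_mid (a point): centre of a dose case: a closed pill case 22 (its x) x 32 (its y) x 20 mm (its z), 18 to 35 g, light plastic. Up to four, alike, stand in the drawer in a row along the cabinet's y about 38 mm apart, near the middle of the tray's depth, long sides along the row; two to four are there, the rest absent.
- dose1_mid (a point): centre of a second dose case, alike
- dose2_mid (a point): centre of a third dose case, alike
- dose3_mid (a point): centre of a fourth dose case, alike
- cup: white ceramic cup with a handle, 80 mm across, 85 mm high, loose; origin at the centre of its underside; leave it alone
- pill_dispenser: round white rotating pill dispenser with a blue flip cover, 116 mm across, 42 mm high, loose; origin at the centre of its underside; leave it alone
- repeller: white mosquito repellent unit with a fan grille and toggle switch, 55 x 80 x 100 mm, loose; origin at the centre of its underside; leave it alone
- key_stand: steel key ring holder: 84 mm round foot, post and cross bar with a key ring, 123 mm high, loose; origin at the centre of its underside; leave it alone
Things that resemble listed ones, but are neither listed nor needed, are in the scene too. There is more than one size of the tablet_box; the job needs the middle-sized. Leave any purple look-alike of the part that bears dial alone.

How it is judged (in metres and radians):
On the way, in this order (a step that is already met when the one before it is completed fails the run):
1. the touch latch has let go: the drawer is ajar by 25 mm or more (value of joint drawer above 0.025 m), for 0.1 s.
2. every dose case is inside the tablet box's compartment (x of dose0_mid in the frame of box_well between -0.036 and 0.036 m and y of dose0_mid in the frame of box_well between -0.078 and 0.078 m and z of dose0_mid in the frame of box_well between 0.004 and 0.03 m and x of dose1_mid in the frame of box_well between -0.036 and 0.036 m and y of dose1_mid in the frame of box_well between -0.078 and 0.078 m and z of dose1_mid in the frame of box_well between 0.004 and 0.03 m and x of dose2_mid in the frame of box_well between -0.036 and 0.036 m and y of dose2_mid in the frame of box_well between -0.078 and 0.078 m and z of dose2_mid in the frame of box_well between 0.004 and 0.03 m and x of dose3_mid in the frame of box_well between -0.036 and 0.036 m and y of dose3_mid in the frame of box_well between -0.078 and 0.078 m and z of dose3_mid in the frame of box_well between 0.004 and 0.03 m), for 0.2 s.
3. the cover is fully shut and the drawer latched closed (in either order), the dose cases in the compartment (all of step 2 and value of joint cover below 0.003 m and value of joint drawer between -0.003 and 0.004 m), for 0.4 s.
4. the timer is turned past its top mark (value of joint dial above 3.6 rad), for 0.1 s.
At the end, for the whole second after the job is handed in: every dose case lies at rest inside the tablet box's compartment, the cover is shut to within 3 mm, the drawer is latched closed (within 4 mm), and the timer, having been past its top mark, stands at 40 minutes within 2 minutes (all of step 2 and value of joint cover below 0.003 m and value of joint drawer between -0.004 and 0.004 m and value of joint dial between 2.28 and 2.52 rad and linear speed of each of dose0, dose1, dose2, dose3 below 0.02 m/s); the robot touches nothing.
It fails at once if one of the other things on the nightstand is shifted by more than 3 cm or knocked over (distance of any of cup, pill_dispenser, repeller, key_stand from where it was at the start of the episode above 0.03 m or angle between any of cup, pill_dispenser, repeller, key_stand's own z axis and vertical above 0.4 rad).
Of dose0, dose1, dose2, dose3 only 2 to 4 are there at a start; the rules pass over those that are not, and their reading is None.
At some moment in a run one of dose0, dose1, dose2, dose3 may be knocked a few centimetres aside while the robot is not near it.
Once in a run the grip may slacken for a moment while it holds something.
It also fails if it takes over 210 s, if anything falls off the work surface, if the arm or the gripper's body presses on something with over 40 N, if the wrist force passes 120 N, or if a joint passes its speed limit or range.

## Working session

There is one attempt and no reset: what is moved stays moved. The work goes in short steps, Python scripts to look and compute and a shell command to move; the robot and the scene stay as the last step left them, time stands still between calls to the robot, and variables do not carry over. Pictures are saved under pics/ and viewed, at most 14 in all, crops included, and the job is handed in when it is done.

```bash
mkdir -p pics; cat > h.py <<'E'
import numpy as np, cv2
from workcell import sensors, cams, bot, finder
def snap(n,fn=None):
    p,d=cams.snapshot(n)
    if fn: cv2.imwrite('pics/'+fn,p[:,:,::-1])
    return p,d
def ray(n,uv):
    c=cams.camera_info(n);K=np.array(c['camera_matrix']);T=np.array(c['cam_to_world'])
    uv=np.atleast_2d(np.array(uv,float))
    x=(uv[:,0]-K[0,2])/K[0,0];y=(uv[:,1]-K[1,2])/K[1,1]
    d=np.c_[x,-y,-np.ones(len(x))]@T[:3,:3].T
    return T[:3,3],d
def atz(n,uv,z):
    o,d=ray(n,uv);return o+d*((z-o[2])/d[:,2])[:,None]
def depthpts(n,D):
    v,u=np.mgrid[:D.shape[0],:D.shape[1]]
    o,d=ray(n,np.c_[u.ravel(),v.ravel()])
    return (o+d*D.ravel()[:,None]).reshape(D.shape+(3,))
def proj(n,P):
    c=cams.camera_info(n);K=np.array(c['camera_matrix']);T=np.array(c['cam_to_world'])
    q=(np.atleast_2d(P)-T[:3,3])@T[:3,:3]
    return np.c_[K[0,0]*q[:,0]/-q[:,2]+K[0,2],K[1,1]*-q[:,1]/-q[:,2]+K[1,2]]
E
python3 - <<'E'
from h import *
np.set_printoptions(precision=4,suppress=True)
for n in('top','side'):
    c=cams.camera_info(n);print(n,{k:np.array(v) for k,v in c.items()})
    p,d=snap(n,n+'0.png')
    for t in ['cabinet','drawer_front','tablet_box','box_well','cover_rib','dial_bar','dose0_mid','cup','pill_dispenser','repeller','key_stand']:
        r=finder.landmark_of(t,n)
        z={'drawer_front':.071,'box_well':.004,'cover_rib':.052,'dial_bar':.048}.get(t,0)
        print(n,t,[(round(a['p'],2),np.round(a['point']),atz(n,a['point'],z)[0][:2]) for a in r[:4]])
print(sensors.sense())
E
```

```text
top {'camera_matrix': array([[446.4916,   0.    , 282.9689],
       [  0.    , 446.4916, 206.1958],
       [  0.    ,   0.    ,   1.    ]]), 'cam_to_world': array([[ 0.0693,  0.9709, -0.2292,  0.169 ],
       [-0.9976,  0.0671, -0.0173, -0.0444],
       [-0.0014,  0.2299,  0.9732,  1.3691],
       [ 0.    ,  0.    ,  0.    ,  1.    ]])}
top cabinet [(0.95, array([278., 136.]), array([0.7267, 0.0142]))]
top drawer_front [(0.91, array([269., 158.]), array([0.6224, 0.0306]))]
top tablet_box [(0.94, array([434., 184.]), array([ 0.5968, -0.4946])), (0.69, array([368., 216.]), array([ 0.4777, -0.2878]))]
top box_well [(0.86, array([440., 195.]), array([ 0.5617, -0.5141])), (0.62, array([367., 228.]), array([ 0.4387, -0.2844]))]
top cover_rib [(0.7, array([437., 195.]), array([ 0.5479, -0.4881])), (0.67, array([368., 203.]), array([ 0.5075, -0.2766]))]
top dial_bar [(0.8, array([203., 203.]), array([0.472 , 0.2235])), (0.6, array([128., 209.]), array([0.4392, 0.449 ])), (0.5, array([170., 199.]), array([0.4795, 0.3248]))]
top dose0_mid []
top cup [(0.89, array([220., 129.]), array([0.7368, 
[... 1751 characters left out ...]
367]))]
side repeller [(0.75, array([259., 149.]), array([ 0.7283, -0.3371]))]
side key_stand [(0.57, array([236., 164.]), array([ 0.7315, -0.2148])), (0.38, array([213., 194.]), array([ 0.6888, -0.0513]))]
{'clock': 1.2, 'joint_pos': array([-85.3504,  17.9451,   2.6426,  74.6886,   0.0003,  82.0029]), 'qvel': array([ 0.0961,  0.0548, -0.0075, -0.0272, -0.0836, -0.0199]), 'effort': array([ -0.0003, -48.0479,  29.8814,   0.0004,  -0.0001,   0.    ]), 'eef_pos': array([ 0.1259, -0.5611,  0.2313]), 'tcp_rot': array([179.9911,   0.001 ,  12.6467]), 'ft_force': array([-0.6378,  0.7658, -0.2489]), 'torque': array([-0.0305, -0.0074,  0.0126]), 'finger_force': 0.0, 'grip_width': 0.08571957895690202}
```

View pics/top0.png

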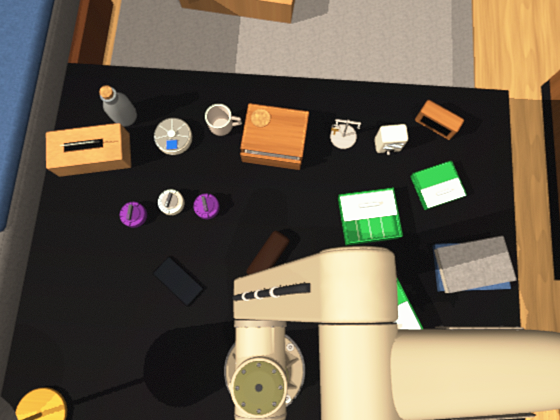

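View pics/side0.png

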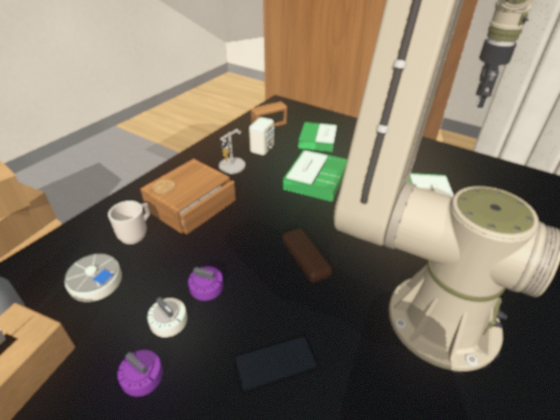

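Top view: white timer (171,202), with purple look-alikes on both sides. The cabinet is at (275,136). There are three green boxes at (370,216), (438,185) and (405,300, partly hidden). Next I measure sizes and yaws.

```bash
python3 - <<'E'
from h import *
np.set_printoptions(precision=4,suppress=True)
for n in('top','side'):
    p,d=snap(n); P=depthpts(n,d)
    def rect(name,m):
        q=P[m][:,:2]
        if len(q)<20: print(name,'few');return
        (c,s,a)=cv2.minAreaRect((q*1000).astype(np.float32)); print(n,name,'c',np.array(c),'size',np.array(s),'ang',round(a,1),len(q),'z',np.percentile(P[m][:,2],[5,50,95]))
    near=lambda x,y,r: np.hypot(P[...,0]-x,P[...,1]-y)<r
    z=P[...,2]
    ok=d>0
    rect('cab',ok&near(.72,.016,.16)&(z>.066)&(z<.09))
    rect('boxA',ok&near(.478,-.288,.15)&(z>.033)&(z<.06))
    rect('boxB',ok&near(.597,-.495,.13)&(z>.025)&(z<.06))
    rect('ribA',ok&near(.478,-.288,.15)&(z>.051)&(z<.075))
    rect('dialbar',ok&near(.48,.328,.06)&(z>.05)&(z<.075))
    rect('drum',ok&near(.48,.328,.06)&(z>.02)&(z<.075))
    for t in ['tablet_box','cover']:
        for r in finder.outline_of(t,n)[:4]:
            rect(t+' %.2f'%r['p'],r['mask']&ok&(z>.03)&(z<.07))
    p2=P.copy()
E
```

```text
top cab c [707.3806  51.5815] size [247.3881 174.4867] ang 84.8 3056 z [0.0701 0.076  0.0811]
top boxA c [ 471.9223 -284.7187] size [153.1579 169.365 ] ang 11.4 1637 z [0.0374 0.0436 0.0497]
top boxB c [ 587.6082 -498.2429] size [117.1251 134.1283] ang 22.5 1508 z [0.0269 0.0321 0.0386]
top ribA c [ 503.9396 -285.1233] size [121.2187  56.3311] ang 88.4 77 z [0.0518 0.0577 0.0631]
top dialbar c [475.861  330.3869] size [10.1799 45.5276] ang 80.2 58 z [0.0519 0.0572 0.063 ]
top drum c [475.1526 330.1589] size [73.689 73.375] ang 78.1 468 z [0.0247 0.0336 0.0581]
top tablet_box 0.90 c [ 471.6337 -284.7731] size [152.5629 169.3001] ang 11.5 1640 z [0.0371 0.0437 0.0505]
top tablet_box 0.90 c [ 208.6246 -396.2811] size [120.7104  63.0132] ang 3.8 582 z [0.049  0.0566 0.0611]
top tablet_box 0.84 c [ 587.4599 -498.0508] size [116.8534 133.7218] ang 22.6 1101 z [0.0304 0.0333 0.0398]
top tablet_box 0.59 c [704.8403  23.523 ] size [189.8987 175.0238] ang 85.2 397 z [0.0323 0.0568 0.0696]
top cover 0.70 c [ 174.6707 -386.6057] size [78.5382 57.5133] ang 25.8 409 z [0.0524 0.0576 0.0613]
top co
[... 911 characters left out ...]
 -286.5507] size [152.3544 176.3342] ang 11.6 1160 z [0.0327 0.0432 0.0474]
side tablet_box 0.58 c [ 585.4435 -498.5841] size [116.1682 133.7817] ang 22.2 485 z [0.0303 0.0328 0.0368]
side tablet_box 0.43 c [ 747.0922 -388.5201] size [ 76.1231 203.9992] ang 32.1 248 z [0.0327 0.0509 0.0681]
side cover 0.93 c [ 156.2971 -379.359 ] size [103.8084  94.5704] ang 24.2 498 z [0.0553 0.0574 0.0594]
side cover 0.62 c [ 501.4221 -282.5392] size [ 80.9127 171.6989] ang 11.6 757 z [0.0416 0.0439 0.0543]
side cover 0.55 c [ 559.5533 -512.143 ] size [ 58.3053 128.0317] ang 22.7 272 z [0.0311 0.0335 0.0427]
side cover 0.25 c [ 728.4714 -180.6598] size [ 8.7772 43.5002] ang 20.0 45 z [0.0363 0.0498 0.0683]
```

```bash
python3 - <<'E'
from h import *
np.set_printoptions(precision=4,suppress=True)
for n in('top','side'):
    p,d=snap(n); P=depthpts(n,d)
    r=finder.outline_of('cabinet',n)[0]
    z=P[...,2]
    m=r['mask']&(d>0)&(z>.070)&(z<.083)
    m=cv2.erode(m.astype(np.uint8),np.ones((3,3)))>0
    q=(P[m][:,:2]*1000).astype(np.float32);print(n,r['p'],cv2.minAreaRect(q))
    # panel face
    m=r['mask']&(d>0)&(z>.01)&(z<.06);q=P[m]
    print(len(q))
    cv2.imwrite('pics/cab_%s.png'%n,cv2.resize(p[100:220,220:330,::-1] if n=='top' else p[140:250,120:250,::-1],None,fx=4,fy=4,interpolation=2))
    q=(P[m][:,:2]*1000);s=np.median(q,0);A=np.linalg.svd(q-s)[2][0] if len(q)>10 else 0;print(s,A)
E
python3 -c "
import cv2,numpy as np
a=cv2.imread('pics/cab_top.png');b=cv2.imread('pics/cab_side.png');b=cv2.resize(b,(340,288));a=cv2.resize(a,(440,480));o=np.zeros((480,790,3),np.uint8);o[:,:440]=a;o[:288,445:785]=b;cv2.imwrite('pics/cab.png',o)"
```

```text
top 0.69 ((704.8643798828125, 23.851844787597656), (183.28489685058594, 162.40211486816406), 85.68839263916016)
478
[625.1243  28.9241] [0.0547 0.9985]
side 0.6 ((710.5928955078125, 23.99042510986328), (186.16995239257812, 144.87332153320312), 85.19705963134766)
1289
[624.5985  86.1861] [0.5654 0.8248]
```

View pics/cab.png

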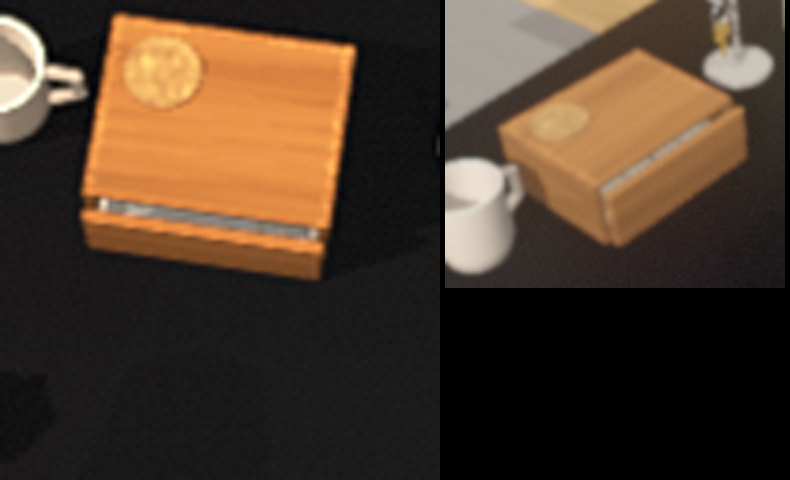

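```bash
cat > go.py <<'E'
import sys
from h import *
from scipy.spatial.transform import Rotation as R
s=sensors.sense();a=[float(v) for v in sys.argv[1:]]
M=R.from_euler('xyz',s['tcp_rot'],degrees=True)
T=R.from_euler('xyz',[180,0,a[3]],degrees=True)
d=M.inv().apply(np.array(a[:3])-s['eef_pos'])*1000
w=(M.inv()*T).as_rotvec(degrees=True)
print('d',d.round(1),'w',w.round(1),'rows',max(np.linalg.norm(d)/50,np.linalg.norm(w)/8.59).round(1))
E
cat > st.py <<'E'
from h import *
s=sensors.sense();print({k:np.round(s[k],4) for k in('clock','eef_pos','tcp_rot','ft_force','torque','grip_width','finger_force')},np.round(s['joint_pos']))
E
python3 go.py .55 .033 .2 85.5
```

```text
d [ 543.9 -486.8   31.3] w [  0.    0.  -72.9] rows 14.6
```

```bash
python3 -m crank '[[[0,45,-40,0,0,0,-8],[0,90,-80,0,0,0,-16],[0,120,-110,0,0,0,-24],[0,150,-140,0,0,0,-32],[0,180,-165,0,0,0,-40],[0,210,-195,0,0,0,-48],[0,240,-220,0,0,0,-56],[0,270,-245,0,0,0,-64]]]' 30; python3 go.py .55 .033 .2 85.5
```

```text
clock: 2.5
eef_pos: [0.3365, -0.2614, 0.2316]
tcp_rot: [180.0, 0.0, 77.0]
ft_force: [0.9, -1.0, -0.3]
grip_width: -0.0001
finger_force: 0.0
d [335.  141.7  31.5] w [ 0.   0.  -8.5] rows 7.3
```

```bash
python3 -m crank '[[[0,42,18,0,0,0,-1],[0,84,36,0,0,0,-3],[0,126,54,5,0,0,-5],[0,168,72,10,0,0,-8],[0,215,92,15,0,0,-8.5],[0,260,110,20,0,0,-8.5],[0,300,127,25,0,0,-8.5],[0,335,142,31,0,0,-8.5]]]'; python3 go.py .575 .033 .042 85.5
```

```text
clock: 3.3
eef_pos: [0.5525, 0.0325, 0.2003]
tcp_rot: [179.9, 0.0, 85.2]
ft_force: [0.0, -0.8, 0.3]
grip_width: 0.0002
finger_force: 0.0
d [  2.3  22.3 158.3] w [ 0.1  0.  -0.3] rows 3.2
```

```bash
python3 -m crank '[[[0,0,0,50,0,0,0],[0,0,0,100,0,0,0],[0,0,0,155,0,0,0],[0,2,20,158,0,0,-0.3],[0,2,24,158,0,0,-0.3],[0,2,28,158,0,0,-0.3],[0,2,32,158,0,0,-0.3],[0,2,36,158,0,0,-0.3]]]';  python3 st.py
```

```text
clock: 4.1
eef_pos: [0.5889, 0.029, 0.0442]
tcp_rot: [179.8, 0.0, 85.4]
ft_force: [0.4, 0.1, 0.1]
grip_width: -0.0002
finger_force: 0.0
{'clock': np.float64(4.1), 'eef_pos': array([0.5889, 0.029 , 0.0442]), 'tcp_rot': array([1.79801e+02, 7.70000e-03, 8.54397e+01]), 'ft_force': array([0.4192, 0.1431, 0.1014]), 'torque': array([ 0.065 , -0.0313, -0.0337]), 'grip_width': np.float64(-0.0002), 'finger_force': np.float64(0.0)} [ -5.  26. -13.  51.  -0.  90.]
```

```bash
python3 -m crank '[[[0,0,3,0,0,0,0],[0,0,6,0,0,0,0],[0,0,9,0,0,0,0],[0,0,11,0,0,0,0],[0,0,13,0,0,0,0],[0,0,15,0,0,0,0],[0,0,15,0,0,0,0]]]'
```

```text
clock: 4.8
eef_pos: [0.6024, 0.028, 0.0422]
tcp_rot: [180.0, 0.0, 85.4]
ft_force: [-0.4, 0.5, 0.0]
grip_width: 0.0001
finger_force: 0.0
```

```bash
python3 -m crank '[[[0,0,2,0,0,0,0],[0,0,4,0,0,0,0],[0,0,4,0,0,0,0]]]'
```

```text
clock: 5.1
eef_pos: [0.6062, 0.0277, 0.0422]
tcp_rot: [-180.0, 0.0, 85.5]
ft_force: [-0.9, 1.4, 0.8]
grip_width: -0.0002
finger_force: 0.3
```

```bash
python3 -m crank '[[[0,0,2,0,0,0,0],[0,0,4,0,0,0,0],[0,0,4,0,0,0,0]]]'; python3 -m crank '[[[0,0,2,0,0,0,0],[0,0,3,0,0,0,0],[0,0,3,0,0,0,0]]]'
```

```text
clock: 5.4
eef_pos: [0.6099, 0.0274, 0.0421]
tcp_rot: [-180.0, 0.0, 85.5]
ft_force: [-3.9, -0.1, 2.3]
grip_width: -0.0002
finger_force: 1.6
clock: 5.7
eef_pos: [0.6133, 0.0272, 0.0421]
tcp_rot: [-180.0, 0.0, 85.5]
ft_force: [-3.2, -0.5, 0.8]
grip_width: 0.0001
finger_force: 1.5
```

```bash
python3 -m crank '[[[0,0,1,0,0,0,0],[0,0,2,0,0,0,0],[0,0,2,0,0,0,0]]]'
```

```text
clock: 6.0
eef_pos: [0.6145, 0.0271, 0.0421]
tcp_rot: [-179.9, 0.0, 85.5]
ft_force: [-6.8, 0.8, 2.1]
grip_width: -0.0002
finger_force: 2.7
```

```bash
python3 -m crank '[[[0,0,1.5,0,0,0,0],[0,0,1.5,0,0,0,0],[0,0,1.5,0,0,0,0]]]'; python3 -m crank '[[[0,0,-48,0,0,0,0],[0,0,-75,0,0,0,0],[0,0,-75,-40,0,0,0],[20,0,-75,-80,0,0,0],[35,0,-75,-80,0,0,0],[35,0,-75,-80,0,0,0]]]'
python3 - <<'E'
from h import *
for n in('top','side'):
    p,d=snap(n,'aj_%s.png'%n)
    print([(r['p'],atz(n,r['point'],.071)) for r in finder.landmark_of('drawer_front',n)])
    print([(round(r['p'],2),r['point'],atz(n,r['point'],.032)) for r in finder.landmark_of('dose0_mid',n)])
E
```

```text
clock: 6.3
eef_pos: [0.6145, 0.027, 0.0421]
tcp_rot: [-179.8, 0.0, 85.5]
ft_force: [-9.0, 0.3, 5.1]
grip_width: -0.0
finger_force: 4.7
clock: 6.9
eef_pos: [0.5443, 0.0326, 0.124]
tcp_rot: [179.7, 0.0, 85.4]
ft_force: [-0.4, 0.5, -0.5]
grip_width: 0.0298
finger_force: 0.0
[(0.95, array([[0.59257766, 0.03259053, 0.071     ]]))]
[(0.43, [286.7, 155.6], array([[ 0.64872556, -0.0210447 ,  0.032     ]]))]
[(0.98, array([[0.57509023, 0.0283204 , 0.071     ]]))]
[(0.64, [95.5, 282.9], array([[0.66030419, 0.36475344, 0.032     ]])), (0.53, [224.4, 197.5], array([[ 0.62143671, -0.02885377,  0.032     ]]))]
```

```bash
python3 go.py .591 .029 .124 85.5;python3 -m crank '[[[35,0,47,0,0,0,0],[35,0,47,0,0,0,0],[35,0,47,30,0,0,0],[35,0,47,50,0,0,0],[35,0,47,72,0,0,0],[35,0,47,72,0,0,0]]]'; python3 -m crank '[[[0,0,0,0,0,0,0],[0,0,0,0,0,0,0],[0,0,0,0,0,0,0],[0,0,0,0,0,0,0]]]' 30
```

```text
d [ 0.1 49.8 -3.1] w [-0.1  0.  -0.1] rows 1.0
clock: 7.8
eef_pos: [0.5859, 0.0293, 0.0466]
tcp_rot: [-179.6, 0.0, 85.4]
ft_force: [-0.6, 0.3, 0.0]
grip_width: 0.0298
finger_force: 0.0
clock: 8.2
eef_pos: [0.5891, 0.029, 0.0508]
tcp_rot: [179.9, 0.0, 85.5]
ft_force: [0.3, -0.4, -4.1]
grip_width: 0.0092
finger_force: 32.2
```

```bash
python3 -m crank '[[[0,0,-15,0,0,0,0],[0,0,-30,0,0,0,0],[0,0,-45,0,0,0,0],[0,0,-58,0,0,0,0],[0,0,-67,0,0,0,0],[0,0,-67,0,0,0,0],[30,0,-67,0,0,0,0],[30,0,-67,0,0,0,0]]]'; python3 -m crank '[[[30,0,0,0,0,0,0],[30,0,0,-50,0,0,0],[30,0,0,-100,0,0,0],[30,0,-40,-150,0,0,0],[30,0,-80,-200,0,0,0],[30,100,-100,-200,0,0,0]]]';
python3 - <<'E'
from h import *
np.set_printoptions(precision=4,suppress=True)
ps=[]
for n in('top','side'):
    p,d=snap(n);ps.append(p); P=depthpts(n,d)
    print([(r['p'],atz(n,r['point'],.071)) for r in finder.landmark_of('drawer_front',n)])
    for i in range(1):
      print([(round(r['p'],2),r['point'],atz(n,r['point'],.032)) for r in finder.landmark_of('dose%d_mid'%i,n)])
      for r in finder.outline_of('dose%d_mid'%i,n):
        q=P[r['mask']&(d>0)]; print(round(r['p'],2),np.array(r['point']),r['mask'].sum(),np.median(q,0))
a=cv2.resize(ps[0][110:250,200:340,::-1],(400,400),interpolation=2);b=cv2.resize(ps[1][140:280,140:280,::-1],(400,400),interpolation=2)
cv2.imwrite('pics/drawer.png',np.hstack([a,b]))
E
```

```text
clock: 9.0
eef_pos: [0.5228, 0.0344, 0.051]
tcp_rot: [179.9, -0.0, 85.4]
ft_force: [1.1, -0.2, -0.4]
grip_width: 0.0258
finger_force: 0.0
clock: 9.6
eef_pos: [0.4471, 0.0836, 0.2431]
tcp_rot: [179.6, 0.0, 85.0]
ft_force: [2.2, -0.6, -0.5]
grip_width: 0.0255
finger_force: 0.0
[(0.92, array([[0.5237, 0.0424, 0.071 ]]))]
[(0.4, [281.9, 181.0], array([[ 0.5643, -0.0117,  0.032 ]]))]
0.45 [276.  170.9] 1713 [0.5953 0.0204 0.0232]
0.42 [285.8 181.2] 81 [ 0.5534 -0.0204  0.0406]
[(0.87, array([[0.5258, 0.0182, 0.071 ]]))]
[(0.39, [241.4, 205.4], array([[ 0.5603, -0.0284,  0.032 ]])), (0.32, [231.8, 213.5], array([[0.5605, 0.0129, 0.032 ]]))]
0.57 [241.4 204.6] 38 [ 0.5542 -0.0204  0.0413]
```

View pics/drawer.png

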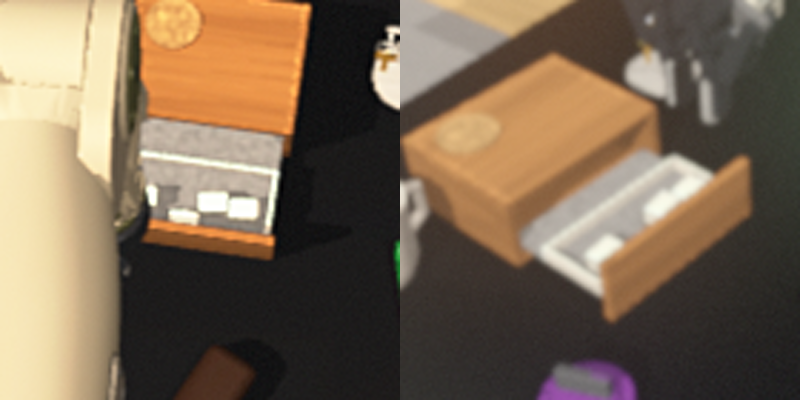

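Drawer open; white cases visible in the top crop at about (213,202), (243,208), (184,215) and (150,195), partly behind the arm. I move the arm aside to look properly.

```bash
python3 -m crank '[[[45,-50,0,0,0,0,0],[45,-100,0,0,0,0,0],[45,-150,0,0,0,0,0],[45,-200,0,0,0,0,0],[45,-250,0,0,0,0,0],[45,-290,0,0,0,0,0]]]';
cat > doses.py <<'E'
from h import *
np.set_printoptions(precision=4,suppress=True)
ps=[]
for n in('top','side'):
    p,d=snap(n);ps.append(p); P=depthpts(n,d)
    print(n,[(r['p'],atz(n,r['point'],.071)) for r in finder.landmark_of('drawer_front',n)][:1])
    print([(round(r['p'],2),np.array(r['point']),atz(n,r['point'],.032)[0]) for r in finder.landmark_of('dose0_mid',n)])
    o,_=ray(n,[[0,0]])
    m=(p.min(2)>150)&(p.max(2).astype(int)-p.min(2)<60)&(d>0)
    m&=(P[...,2]>.034)&(P[...,2]<.052)&(P[...,0]>.46)&(P[...,0]<.66)&(abs(P[...,1]-.03)<.12)
    k,l,s,c=cv2.connectedComponentsWithStats(m.astype(np.uint8),connectivity=4)
    for i in range(1,k):
        if s[i,4]>12: q=P[l==i];print(c[i],s[i,4],np.median(q,0),cv2.minAreaRect((q[:,:2]*1000).astype(np.float32)))
a=cv2.resize(ps[0][110:250,200:340,::-1],(400,400),interpolation=2);b=cv2.resize(ps[1][140:280,140:280,::-1],(400,400),interpolation=2)
import time;cv2.imwrite('pics/drawer_%d.png'%time.time(),np.hstack([a,b]))
E
python3 doses.py; ls pics
```

```text
clock: 10.6
eef_pos: [0.4222, -0.2061, 0.2376]
tcp_rot: [-179.9, -0.0, 85.3]
ft_force: [0.8, 0.5, -0.3]
grip_width: 0.0383
finger_force: 0.0
top [(0.92, array([[0.5153, 0.0284, 0.071 ]]))]
[(0.65, array([283.9, 179.2]), array([ 0.5705, -0.0176,  0.032 ]))]
[249.0694 178.0278] 72 [0.5638 0.0902 0.0413] ((563.876953125, 90.4794921875), (22.103334426879883, 31.13178825378418), 4.2163543701171875)
[278.8815 181.2   ] 135 [ 0.5599 -0.0023  0.0414] ((560.005859375, -3.2555313110351562), (65.7601318359375, 23.996667861938477), 80.87367248535156)
[263.9333 185.3   ] 30 [0.5442 0.0423 0.0411] ((544.0877075195312, 43.83003234863281), (28.37749481201172, 10.366728782653809), 89.28305053710938)
side [(0.81, array([[0.523 , 0.0283, 0.071 ]]))]
[(0.48, array([239. , 206.7]), array([ 0.5623, -0.0203,  0.032 ]))]
[235.2295 208.582 ] 122 [0.5582 0.0013 0.041 ] ((559.4723510742188, -3.497173309326172), (66.4606704711914, 21.462722778320312), 83.65518188476562)
[210.5441 227.4265] 68 [0.5638 0.0922 0.041 ] ((564.1454467773438, 90.88143157958984), (18.549942016601562, 32.20309066772461), 1.746533989906311)
aj_side.png
aj_top.png
cab.png
cab_side.png
cab_top.png
drawer.png
drawer_1796036383.png
side0.png
top0.png
```

```bash
mv pics/drawer_1796036383.png pics/d1.png
```

```text
(no output)
```

View pics/d1.png

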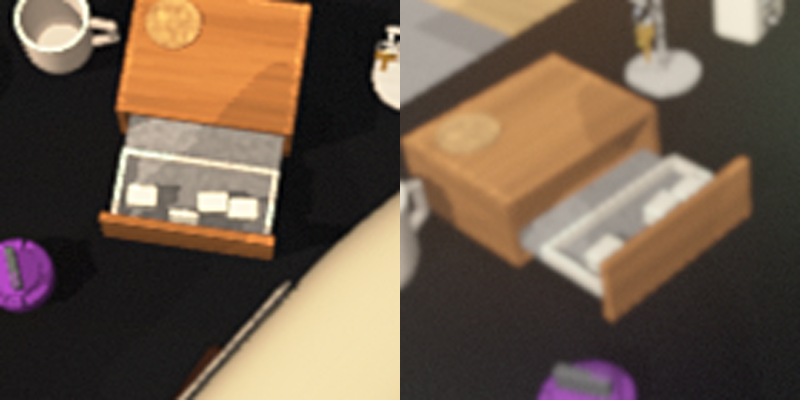

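Four cases: three in the row (top crop (142,195), (212,201), (243,208)). The fourth at (184,215) has been knocked up against the drawer front. I'll take the left one first and the one at the front last.

```bash
python3 go.py .566 .0905 .12 85.5
```

```text
d [303.1 119.6 118. ] w [-0.1 -0.1 -0.1] rows 6.9
```

```bash
python3 -m crank '[[[38,45,18,0,0,0,0],[38,90,36,0,0,0,0],[38,135,54,0,0,0,0],[38,180,72,0,0,0,0],[38,225,90,20,0,0,0],[38,265,105,50,0,0,0],[38,303,120,85,0,0,0],[38,303,120,95,0,0,0]]]'; python3 -m crank '[[[38,0,0,0,0,0,0],[38,0,0,0,0,0,0]]]'; python3 go.py .566 .0905 .06 85.5
```

```text
clock: 11.7
eef_pos: [0.5659, 0.0953, 0.1404]
tcp_rot: [-179.8, -0.0, 85.9]
ft_force: [-0.7, 0.0, -0.3]
grip_width: 0.0323
finger_force: 0.0
clock: 11.9
eef_pos: [0.5661, 0.0909, 0.1436]
tcp_rot: [-179.9, 0.0, 85.6]
ft_force: [-0.4, 0.2, -0.3]
grip_width: 0.0327
finger_force: 0.0
d [-0.4  0.  83.6] w [-0.1  0.   0.1] rows 1.7
```

```bash
python3 -m crank '[[[38,0,0,40,0,0,0],[38,0,0,80,0,0,0],[38,0,0,95,0,0,0],[38,0,0,105,0,0,0],[38,0,0,114,0,0,0],[38,0,0,118,0,0,0],[38,0,0,118,0,0,0]]]'
```

```text
clock: 12.6
eef_pos: [0.5702, 0.0892, 0.029]
tcp_rot: [179.6, 0.0, 85.4]
ft_force: [-0.0, -2.3, 8.0]
grip_width: 0.0327
finger_force: 3.8
```

```bash
python3 -m crank '[[[38,0,0,0,0,0,0],[38,0,0,0,0,0,0]]]'; python3 - <<'E'
from h import *
ps=[snap(n)[0] for n in('top','side')]
a=cv2.resize(ps[0][110:250,200:340,::-1],(400,400),interpolation=2);b=cv2.resize(ps[1][140:280,140:280,::-1],(400,400),interpolation=2)
cv2.imwrite('pics/d2.png',np.hstack([a,b]))
E
```

```text
clock: 12.8
eef_pos: [0.5702, 0.0892, 0.029]
tcp_rot: [179.6, 0.0, 85.4]
ft_force: [0.4, -2.6, 8.4]
grip_width: 0.0323
finger_force: 4.0
```

View pics/d2.png

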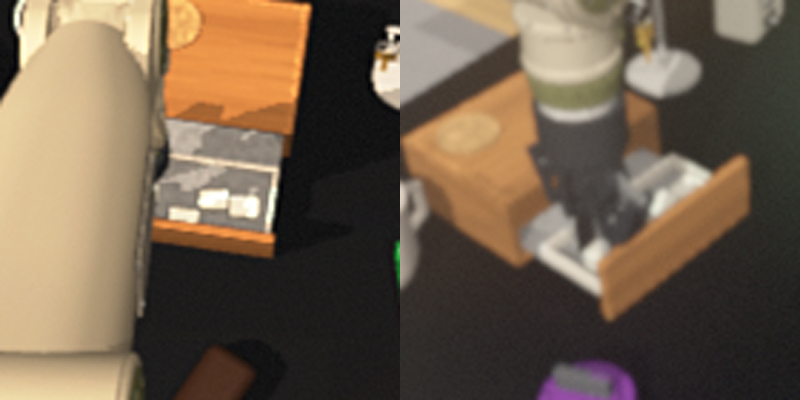

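```bash
python3 -m crank '[[[38,0,0,-4,0,0,0],[38,0,0,-4,0,0,0],[30,0,0,-4,0,0,0],[0,0,0,-4,0,0,0],[0,0,0,-4,0,0,0],[0,0,0,-4,0,0,0],[0,0,0,-4,0,0,0]]]' 25
```

```text
clock: 13.6
eef_pos: [0.5672, 0.0898, 0.0298]
tcp_rot: [180.0, 0.0, 85.5]
ft_force: [-0.6, -0.5, 4.5]
grip_width: 0.0211
finger_force: 27.0
```

```bash
python3 -m crank '[[[0,0,0,-10,0,0,0],[0,0,0,-40,0,0,0],[0,0,0,-85,0,0,0],[0,0,0,-130,0,0,0],[0,0,0,-130,0,0,0]]]' 40; python3 go.py .434 -.231 .16 101.5
```

```text
clock: 14.1
eef_pos: [0.5707, 0.0901, 0.1664]
tcp_rot: [179.4, -0.1, 85.5]
ft_force: [0.0, -0.2, 0.5]
grip_width: 0.0206
finger_force: 43.1
d [-330.9 -110.9    4.9] w [  0.6   0.  -16. ] rows 7.0
```

```bash
python3 go.py .4205 -.236 .15 101.5; python3 -m crank '[[[0,-40,-14,0,0,0,-4],[0,-85,-30,0,0,0,-8],[0,-130,-46,0,0,0,-12],[0,-175,-62,0,0,0,-16],[0,-220,-80,0,0,0,-16],[0,-265,-98,5,0,0,-16],[0,-310,-112,10,0,0,-16],[0,-337,-124,15,0,0,-16]]]';python3 -m crank '[[[0,0,0,0,0,0,0],[0,0,0,0,0,0,0]]]'; python3 go.py .4205 -.236 .016 101.5
```

```text
d [-336.9 -124.1   14.7] w [  0.6   0.  -16. ] rows 7.2
clock: 14.9
eef_pos: [0.4151, -0.2387, 0.144]
tcp_rot: [-180.0, 0.0, 101.3]
ft_force: [0.3, 0.1, -0.1]
grip_width: 0.0205
finger_force: 43.1
clock: 15.1
eef_pos: [0.4158, -0.2362, 0.1439]
tcp_rot: [-180.0, -0.1, 101.3]
ft_force: [-0.4, 1.2, 0.6]
grip_width: 0.021
finger_force: 43.1
d [ -0.9   4.8 127.9] w [-0.  -0.1 -0.2] rows 2.6
```

```bash
python3 -m crank '[[[0,0,5,45,0,0,0],[0,0,5,85,0,0,0],[0,0,5,105,0,0,0],[0,0,5,115,0,0,0],[0,0,5,123,0,0,0],[0,0,5,128,0,0,0],[0,0,5,128,0,0,0]]]'
```

```text
clock: 15.8
eef_pos: [0.4219, -0.2352, 0.0167]
tcp_rot: [180.0, 0.0, 101.5]
ft_force: [-0.1, 0.3, -0.2]
grip_width: 0.0209
finger_force: 43.1
```

```bash
python3 -m crank '[[[0,0,0,3,0,0,0],[0,0,0,4,0,0,0],[15,0,0,4,0,0,0],[34,0,0,4,0,0,0],[34,0,0,4,0,0,0],[34,0,0,4,0,0,0]]]' 25; python3 -m crank '[[[34,0,0,-30,0,0,0],[34,0,0,-80,0,0,0],[34,0,0,-130,0,0,0],[34,0,0,-170,0,0,0],[34,50,0,-190,0,0,0],[34,50,0,-190,0,0,0]]]'
python3 doses.py | sed 's/array//g'; python3 - <<'E'
from h import *
n='side';p,d=snap(n);print([(round(r['p'],2),atz(n,r['point'],.014)[0].round(4)) for r in finder.landmark_of('dose0_mid',n)])
E
ls -t pics|head -1; python3 go.py .56 -.021 .13 85.5
```

```text
clock: 16.4
eef_pos: [0.4215, -0.2354, 0.0126]
tcp_rot: [180.0, 0.0, 101.4]
ft_force: [1.1, -0.1, -0.1]
grip_width: 0.0291
finger_force: 0.0
clock: 17.0
eef_pos: [0.4115, -0.1841, 0.2056]
tcp_rot: [179.8, 0.1, 101.6]
ft_force: [0.3, -0.5, -0.0]
grip_width: 0.0292
finger_force: 0.0
top [(0.66, ([[0.5235, 0.0412, 0.071 ]]))]
[(0.39, ([285.1, 179.6]), ([ 0.5695, -0.0214,  0.032 ]))]
[279.4851 180.8358] 134 [ 0.5614 -0.0062  0.0412] ((561.0020751953125, -2.708282470703125), (66.21519470214844, 25.63876724243164), 82.4449234008789)
[263.7143 184.7714] 35 [0.5457 0.0427 0.0425] ((545.021240234375, 44.068511962890625), (29.282691955566406, 12.04547119140625), 85.89124298095703)
side [(0.72, ([[0.5183, 0.035 , 0.071 ]]))]
[(0.49, ([241.6, 208.7]), ([ 0.5512, -0.0176,  0.032 ]))]
[234.813  208.2602] 123 [0.5599 0.0007 0.041 ] ((561.0729370117188, -3.369983673095703), (65.63584899902344, 23.62055206298828), 87.4766845703125)
[(0.48, array([ 0.572, -0.033,  0.014]))]
drawer_1796036530.png
d [132.9 178.7  71.3] w [-0.1 -0.1 15.9] rows 4.7
```

```bash
python3 -m crank '[[[36,30,40,0,0,0,4],[36,60,80,0,0,0,8],[36,90,120,0,0,0,12],[36,120,160,20,0,0,16],[36,133,180,40,0,0,16],[36,133,180,60,0,0,16],[36,133,180,70,0,0,16],[36,133,180,70,0,0,16]]]'; python3 -m crank '[[[36,0,0,0,0,0,0],[36,0,0,0,0,0,0]]]'; python3 go.py .562 -.0215 .031 85.5
```

```text
clock: 18.2
eef_pos: [0.5599, -0.0203, 0.1301]
tcp_rot: [-179.7, -0.0, 85.4]
ft_force: [-0.7, 0.0, -0.2]
grip_width: 0.0305
finger_force: 0.0
clock: 18.4
eef_pos: [0.562, -0.021, 0.1336]
tcp_rot: [179.9, 0.0, 85.4]
ft_force: [0.0, -0.1, 0.2]
grip_width: 0.0308
finger_force: 0.0
d [ -0.4  -0.2 102.6] w [ 0.1  0.  -0.1] rows 2.1
```

```bash
python3 -m crank '[[[36,0,0,45,0,0,0],[36,0,0,75,0,0,0],[36,0,0,88,0,0,0],[36,0,0,96,0,0,0],[36,0,0,102,0,0,0],[36,0,0,102,0,0,0]]]'; python3 -m crank '[[[20,0,0,0,0,0,0],[0,0,0,0,0,0,0],[0,0,0,0,0,0,0],[0,0,0,0,0,0,0],[0,0,0,0,0,0,0]]]' 25
```

```text
clock: 19.0
eef_pos: [0.5621, -0.0204, 0.031]
tcp_rot: [179.9, 0.0, 85.4]
ft_force: [-0.3, -0.4, -0.2]
grip_width: 0.0307
finger_force: 0.0
clock: 19.5
eef_pos: [0.5624, -0.0203, 0.0315]
tcp_rot: [179.9, 0.0, 85.5]
ft_force: [-1.3, 0.4, 5.6]
grip_width: 0.0215
finger_force: 26.9
```

```bash
python3 -m crank '[[[0,0,0,-10,0,0,0],[0,0,0,-40,0,0,0],[0,0,0,-85,0,0,0],[0,0,0,-120,0,0,0],[0,0,0,-120,0,0,0]]]' 40; python3 go.py .428 -.274 .15 101.5
```

```text
clock: 20.0
eef_pos: [0.5647, -0.0206, 0.1564]
tcp_rot: [179.5, 0.1, 85.5]
ft_force: [1.0, 0.4, -0.1]
grip_width: 0.0204
finger_force: 41.9
d [-263.4 -116.3    5.6] w [  0.5   0.1 -16. ] rows 5.8
```

```bash
python3 -m crank '[[[0,-40,-17,0,0,0,-4],[0,-85,-37,0,0,0,-8],[0,-130,-57,0,0,0,-12],[0,-175,-77,0,0,0,-16],[0,-220,-97,0,0,0,-16],[0,-263,-116,0,0,0,-16],[0,-263,-116,0,0,0,-16],[0,-263,-116,0,0,0,-16]]]'; python3 go.py .428 -.274 .014 101.5
```

```text
clock: 20.8
eef_pos: [0.424, -0.2736, 0.15]
tcp_rot: [-180.0, -0.1, 101.3]
ft_force: [-0.4, -0.1, -0.4]
grip_width: 0.021
finger_force: 41.9
d [ -1.3   3.9 136. ] w [-0.  -0.1 -0.2] rows 2.7
```

```bash
python3 -m crank '[[[0,-1,4,45,0,0,0],[0,-1,4,90,0,0,0],[0,-1,4,115,0,0,0],[0,-1,4,125,0,0,0],[0,-1,4,132,0,0,0],[0,-1,4,136,0,0,0],[0,-1,4,136,0,0,0]]]'; python3 -m crank '[[[0,0,0,0,0,0,0],[15,0,0,0,0,0,0],[34,0,0,0,0,0,0],[34,0,0,0,0,0,0],[34,0,0,0,0,0,0]]]' 25; python3 -m crank '[[[34,0,0,-30,0,0,0],[34,0,0,-80,0,0,0],[34,0,0,-130,0,0,0],[34,0,0,-170,0,0,0],[34,70,0,-180,0,0,0],[34,90,0,-180,0,0,0],[34,90,0,-180,0,0,0]]]'
python3 doses.py | sed 's/array//g'
ls -t pics|head -1; python3 go.py .564 .0135 .13 85.5
```

```text
clock: 21.5
eef_pos: [0.4299, -0.2735, 0.0151]
tcp_rot: [180.0, 0.1, 101.5]
ft_force: [-0.1, 1.3, -0.6]
grip_width: 0.0205
finger_force: 41.9
clock: 22.0
eef_pos: [0.4292, -0.2735, 0.0146]
tcp_rot: [180.0, 0.0, 101.4]
ft_force: [-0.1, 0.8, -0.4]
grip_width: 0.0287
finger_force: 0.0
clock: 22.7
eef_pos: [0.4097, -0.1813, 0.1953]
tcp_rot: [-180.0, -0.1, 101.6]
ft_force: [-0.9, -1.3, -0.1]
grip_width: 0.029
finger_force: 0.0
top [(0.84, ([[0.523 , 0.0348, 0.071 ]]))]
[(0.5, ([366.5, 225.4]), ([ 0.4415, -0.2786,  0.032 ]))]
[273.9846 179.5077] 65 [0.5639 0.0128 0.0414] ((564.9190063476562, 12.970098495483398), (18.358367919921875, 31.766929626464844), 2.279097318649292)
[263.7143 184.7714] 35 [0.5444 0.0427 0.0428] ((545.1087646484375, 43.974586486816406), (29.062400817871094, 12.36528205871582), 87.20891571044922)
side [(0.88, ([[0.5195, 0.0339, 0.071 ]]))]
[(0.56, ([326.5, 181.8]), ([ 0.4201, -0.2566,  0.032 ]))]
[230.4118 211.2059] 68 [0.563  0.0153 0.0409] ((562.8223876953125, 12.022210121154785), (20.663042068481445, 35.66409683227539), 1.3432294130325317)
drawer_1796036593.png
d [165.4 188.9  64.1] w [-0.   0.  15.9] rows 5.2
```

B: at (0.564, 0.0125).

```bash
python3 -m crank '[[[36,35,40,0,0,0,4],[36,70,80,0,0,0,8],[36,105,120,0,0,0,12],[36,135,155,20,0,0,16],[36,165,189,40,0,0,16],[36,165,189,64,0,0,16],[36,165,189,64,0,0,16],[36,165,189,64,0,0,16]]]'; python3 go.py .565 .0115 .031 85.5
```

```text
clock: 23.8
eef_pos: [0.563, 0.0135, 0.1296]
tcp_rot: [-179.8, 0.0, 85.4]
ft_force: [0.1, -0.8, -0.0]
grip_width: 0.0308
finger_force: 0.0
d [-1.8  2.4 98.6] w [-0.2  0.  -0.1] rows 2.0
```

```bash
python3 -m crank '[[[36,-1,1,45,0,0,0],[36,-1,1,75,0,0,0],[36,-1,1,88,0,0,0],[36,-1,1,95,0,0,0],[36,-1,1,100,0,0,0],[36,-1,1,100,0,0,0]]]'; python3 -m crank '[[[20,0,0,0,0,0,0],[0,0,0,0,0,0,0],[0,0,0,0,0,0,0],[0,0,0,0,0,0,0],[0,0,0,0,0,0,0]]]' 25;python3 -m crank '[[[0,0,0,-10,0,0,0],[0,0,0,-40,0,0,0],[0,0,0,-85,0,0,0],[0,0,0,-120,0,0,0],[0,0,0,-120,0,0,0]]]' 40; python3 go.py .4355 -.313 .15 101.5
```

```text
clock: 24.4
eef_pos: [0.5654, 0.0126, 0.0314]
tcp_rot: [179.9, 0.0, 85.4]
ft_force: [-0.8, -0.1, -0.3]
grip_width: 0.0309
finger_force: 0.0
clock: 24.9
eef_pos: [0.5657, 0.0129, 0.0318]
tcp_rot: [179.9, 0.0, 85.5]
ft_force: [0.1, -1.9, 6.9]
grip_width: 0.0215
finger_force: 27.0
clock: 25.4
eef_pos: [0.568, 0.0129, 0.1566]
tcp_rot: [179.4, 0.0, 85.5]
ft_force: [0.5, -0.2, -0.6]
grip_width: 0.0209
finger_force: 42.6
d [-335.3 -106.4    5.7] w [  0.6   0.1 -16. ] rows 7.0
```

```bash
python3 -m crank '[[[0,-45,-14,0,0,0,-4],[0,-90,-28,0,0,0,-8],[0,-137,-43,0,0,0,-12],[0,-184,-58,0,0,0,-16],[0,-230,-73,0,0,0,-16],[0,-275,-87,0,0,0,-16],[0,-320,-101,0,0,0,-16],[0,-335,-106,0,0,0,-16]]]'; python3 -m crank '[[[0,0,0,0,0,0,0],[0,0,0,0,0,0,0]]]';  python3 go.py .4355 -.313 .014 101.5
```

```text
clock: 26.2
eef_pos: [0.4307, -0.3159, 0.1501]
tcp_rot: [-180.0, 0.0, 101.2]
ft_force: [-0.2, 0.7, -0.0]
grip_width: 0.0207
finger_force: 42.7
clock: 26.4
eef_pos: [0.4321, -0.3117, 0.15]
tcp_rot: [-180.0, -0.1, 101.4]
ft_force: [1.2, 0.1, 0.2]
grip_width: 0.0206
finger_force: 42.6
d [ -2.2   3.1 136. ] w [-0.  -0.1 -0.1] rows 2.7
```

```bash
python3 -m crank '[[[0,-2,3,45,0,0,0],[0,-2,3,90,0,0,0],[0,-2,3,115,0,0,0],[0,-2,3,125,0,0,0],[0,-2,3,132,0,0,0],[0,-2,3,136,0,0,0],[0,-2,3,136,0,0,0]]]'; python3 -m crank '[[[0,0,0,0,0,0,0],[15,0,0,0,0,0,0],[34,0,0,0,0,0,0],[34,0,0,0,0,0,0],[34,0,0,0,0,0,0]]]' 25; python3 -m crank '[[[34,0,0,-30,0,0,0],[34,0,0,-80,0,0,0],[34,0,0,-130,0,0,0],[34,0,0,-170,0,0,0],[50,70,0,-180,0,0,-8],[65,120,0,-180,0,0,-16],[65,160,0,-180,0,0,-24],[65,160,0,-180,0,0,-32]]]'
python3 doses.py | sed 's/array//g'
ls -t pics|head -1; python3 go.py .5445 .043 .13 175.5
```

```text
clock: 27.1
eef_pos: [0.4366, -0.314, 0.0152]
tcp_rot: [179.9, 0.1, 101.5]
ft_force: [-0.0, 1.0, 0.2]
grip_width: 0.0208
finger_force: 42.6
clock: 27.6
eef_pos: [0.4358, -0.314, 0.0146]
tcp_rot: [180.0, 0.0, 101.4]
ft_force: [-0.3, -1.0, -0.1]
grip_width: 0.0286
finger_force: 0.0
clock: 28.4
eef_pos: [0.4018, -0.1528, 0.1946]
tcp_rot: [180.0, -0.1, 134.0]
ft_force: [1.3, -0.7, -0.6]
grip_width: 0.0553
finger_force: 0.0
top [(0.66, ([[0.5183, 0.0356, 0.071 ]]))]
[(0.72, ([278.6, 136.2]), ([0.7122, 0.0092, 0.032 ])), (0.64, ([360.4, 230.1]), ([ 0.4257, -0.2605,  0.032 ]))]
[263.5455 184.7273] 33 [0.5453 0.0453 0.0409] ((546.330078125, 44.20856475830078), (29.04043960571289, 12.523655891418457), 85.63982391357422)
side [(0.61, ([[0.5247, 0.0318, 0.071 ]]))]
[(0.59, ([317.3, 179.5]), ([ 0.4483, -0.2514,  0.032 ])), (0.46, ([326.6, 184.6]), ([ 0.4132, -0.2445,  0.032 ]))]
drawer_1796036653.png
d [ 50.6 239.8  64.4] w [ -0.    0.  -42.2] rows 5.1
```

```bash
python3 -m crank '[[[65,10,40,0,0,0,-8],[65,20,85,0,0,0,-16],[65,30,130,10,0,0,-24],[65,40,175,20,0,0,-32],[65,50,215,30,0,0,-40],[65,51,240,45,0,0,-42],[65,51,240,64,0,0,-42],[65,51,240,64,0,0,-42]]]'; python3 go.py .545 .044 .033 175.5
```

```text
clock: 29.5
eef_pos: [0.5422, 0.0449, 0.1271]
tcp_rot: [-180.0, -0.3, 175.4]
ft_force: [-0.5, 0.6, -1.0]
grip_width: 0.0556
finger_force: 0.0
d [-3.4 -0.6 94.1] w [-0.  -0.3 -0.1] rows 1.9
```

```bash
python3 -m crank '[[[65,-1,0,40,0,0,0],[65,-1,0,70,0,0,0],[65,-1,0,84,0,0,0],[65,-1,0,91,0,0,0],[65,-1,0,95,0,0,0],[65,-1,0,95,0,0,0]]]'; python3 -m crank '[[[40,0,0,0,0,0,0],[0,0,0,0,0,0,0],[0,0,0,0,0,0,0],[0,0,0,0,0,0,0],[0,0,0,0,0,0,0]]]' 25
```

```text
clock: 30.1
eef_pos: [0.5447, 0.0443, 0.0359]
tcp_rot: [-180.0, 0.0, 175.4]
ft_force: [-1.2, 0.6, -0.4]
grip_width: 0.0553
finger_force: 0.0
clock: 30.6
eef_pos: [0.5452, 0.0447, 0.0366]
tcp_rot: [-180.0, 0.1, 175.4]
ft_force: [-0.3, -1.1, 5.5]
grip_width: 0.0309
finger_force: 25.0
```

```bash
python3 -m crank '[[[0,0,0,-5,0,0,0],[0,-8,0,-5,0,0,0],[0,-16,0,-5,0,0,0],[0,-24,0,-5,0,0,0],[0,-24,0,0,0,0,0],[0,-24,0,0,0,0,0],[45,-24,0,0,0,0,0],[58,-24,0,0,0,0,0]]]'; python3 -m crank '[[[58,0,0,0,0,0,0],[58,0,0,-50,0,0,0],[58,0,0,-100,0,0,8],[50,0,0,-100,0,0,16],[36,0,0,-100,0,0,24],[36,0,0,-100,0,0,32],[36,0,0,-100,0,0,40],[36,0,0,-100,0,0,48]]]'; python3 go.py .5645 .0425 .13 85.5
```

```text
clock: 31.4
eef_pos: [0.5676, 0.0431, 0.0348]
tcp_rot: [-180.0, -0.1, 175.5]
ft_force: [-0.3, -0.5, -0.2]
grip_width: 0.0491
finger_force: 0.0
clock: 32.2
eef_pos: [0.5677, 0.0431, 0.135]
tcp_rot: [-180.0, -0.0, 127.1]
ft_force: [-0.4, 0.0, -0.2]
grip_width: 0.0308
finger_force: 0.0
d [ 1.4 -2.9  5. ] w [-0.  -0.  41.6] rows 4.8
```

```bash
python3 -m crank '[[[36,0,0,0,0,0,8],[36,0,0,0,0,0,16],[36,0,0,0,0,0,24],[36,0,0,0,0,0,32],[36,1,-2,0,0,0,40],[36,1,-2,0,0,0,41.5],[36,1,-2,0,0,0,41.5]]]'; python3 doses.py | sed 's/array//g'; python3 go.py .5645 .0425 .031 85.5
```

```text
clock: 32.9
eef_pos: [0.5656, 0.0427, 0.1351]
tcp_rot: [-180.0, 0.0, 86.1]
ft_force: [-0.2, -0.1, -0.5]
grip_width: 0.0312
finger_force: 0.0
top [(0.83, ([[0.5149, 0.035 , 0.071 ]]))]
[(0.38, ([363.9, 228.9]), ([ 0.4302, -0.271 ,  0.032 ])), (0.35, ([176.4, 138.4]), ([0.6824, 0.3342, 0.032 ]))]
side []
[(0.51, ([324.9, 182.2]), ([ 0.423 , -0.2522,  0.032 ]))]
[222.2632 217.5395] 76 [0.5637 0.0467 0.0408] ((564.8411865234375, 45.29109191894531), (32.23014450073242, 22.99062728881836), 83.87461853027344)
d [ -0.3  -1.4 104.4] w [0.  0.  0.5] rows 2.1
```

Case seen at (0.565, 0.0445) – well under the fingers.

```bash
python3 -m crank '[[[36,1.5,-0.5,45,0,0,0.5],[36,1.5,-0.5,75,0,0,0.5],[36,1.5,-0.5,90,0,0,0.5],[36,1.5,-0.5,98,0,0,0.5],[36,1.5,-0.5,104,0,0,0.5],[36,1.5,-0.5,104,0,0,0.5]]]'; python3 -m crank '[[[20,0,0,0,0,0,0],[0,0,0,0,0,0,0],[0,0,0,0,0,0,0],[0,0,0,0,0,0,0],[0,0,0,0,0,0,0]]]' 25;python3 -m crank '[[[0,0,0,-10,0,0,0],[0,0,0,-40,0,0,0],[0,0,0,-85,0,0,0],[0,0,0,-120,0,0,0],[0,0,0,-120,0,0,0]]]' 40; python3 go.py .4435 -.3505 .15 101.5
```

```text
clock: 33.8
eef_pos: [0.5656, 0.0442, 0.0313]
tcp_rot: [-180.0, 0.0, 85.5]
ft_force: [-0.6, -0.2, 0.3]
grip_width: 0.0308
finger_force: 0.0
clock: 34.3
eef_pos: [0.5661, 0.0441, 0.0322]
tcp_rot: [179.9, 0.0, 85.4]
ft_force: [-0.5, 0.7, 4.4]
grip_width: 0.0214
finger_force: 27.3
clock: 34.8
eef_pos: [0.5688, 0.044, 0.1576]
tcp_rot: [179.4, -0.0, 85.5]
ft_force: [1.1, -0.3, -0.6]
grip_width: 0.0211
finger_force: 42.7
d [-403.2  -93.8    6.6] w [  0.6   0.1 -16. ] rows 8.3
```

```bash
python3 -m crank '[[[0,-45,-10,0,0,0,-4],[0,-90,-20,0,0,0,-8],[0,-137,-31,0,0,0,-12],[0,-184,-42,0,0,0,-16],[0,-230,-53,0,0,0,-16],[0,-275,-63,0,0,0,-16],[0,-320,-74,0,0,0,-16],[0,-365,-84,0,0,0,-16]]]'; python3 -m crank '[[[0,-30,-18,0,0,0,0],[0,-40,-20,0,0,0,0],[0,-40,-20,0,0,0,0]]]';  python3 go.py .4435 -.3505 .014 101.5
```

```text
clock: 35.6
eef_pos: [0.4514, -0.3143, 0.1511]
tcp_rot: [-180.0, -0.0, 101.4]
ft_force: [0.6, 0.5, 0.1]
grip_width: 0.0208
finger_force: 42.7
clock: 35.9
eef_pos: [0.4405, -0.3573, 0.1508]
tcp_rot: [-180.0, -0.0, 101.3]
ft_force: [0.5, 0.3, -0.6]
grip_width: 0.0206
finger_force: 42.7
d [  6.    4.3 136.8] w [-0.  -0.  -0.2] rows 2.7
```

```bash
python3 -m crank '[[[0,5,4,30,0,0,0],[0,5,4,60,0,0,0],[0,5,4,60,0,0,0],[0,5,4,60,0,0,0]]]';  python3 go.py .4435 -.3490 .014 101.5
```

```text
clock: 36.3
eef_pos: [0.4441, -0.3487, 0.0914]
tcp_rot: [-179.9, -0.1, 101.6]
ft_force: [1.0, 0.2, 0.0]
grip_width: 0.0207
finger_force: 42.7
d [-0.3 -0.5 77.4] w [-0.1 -0.1  0.1] rows 1.5
```

```bash
python3 -m crank '[[[0,0,0,30,0,0,0],[0,0,0,50,0,0,0],[0,0,0,62,0,0,0],[0,0,0,72,0,0,0],[0,0,0,77,0,0,0],[0,0,0,77,0,0,0]]]'; python3 -m crank '[[[0,0,0,0,0,0,0],[15,0,0,0,0,0,0],[34,0,0,0,0,0,0],[34,0,0,0,0,0,0],[34,0,0,0,0,0,0]]]' 25; python3 -m crank '[[[34,0,0,-30,0,0,0],[34,0,0,-80,0,0,0],[34,0,0,-120,0,0,0],[34,0,0,-120,0,0,0]]]'
```

```text
clock: 36.9
eef_pos: [0.4445, -0.3508, 0.0149]
tcp_rot: [180.0, 0.1, 101.5]
ft_force: [0.4, 0.6, -0.1]
grip_width: 0.0205
finger_force: 42.7
clock: 37.4
eef_pos: [0.4441, -0.3506, 0.0146]
tcp_rot: [180.0, 0.0, 101.4]
ft_force: [-0.0, 0.7, 0.4]
grip_width: 0.0292
finger_force: 0.0
clock: 37.8
eef_pos: [0.4469, -0.3534, 0.1409]
tcp_rot: [179.7, 0.5, 101.5]
ft_force: [0.9, -0.1, 0.5]
grip_width: 0.0291
finger_force: 0.0
```

```bash
python3 -m crank '[[[34,50,0,-30,0,0,0],[34,100,0,-60,0,0,0],[34,150,0,-60,0,0,0],[34,200,0,-60,0,0,0],[34,250,0,-60,0,0,0],[34,300,0,-60,0,0,0],[34,300,0,-60,0,0,0]]]'; python3 - <<'E'
from h import *
np.set_printoptions(precision=4,suppress=True)
ps=[]
for n in('top','side'):
    p,d=snap(n);P=depthpts(n,d);ps.append(p)
    print([(round(r['p'],2),atz(n,r['point'],.052)[0]) for r in finder.landmark_of('cover_rib',n)])
    print([(round(r['p'],2),atz(n,r['point'],.014)[0]) for r in finder.landmark_of('dose0_mid',n)])
    q=P-np.array([.436,-.2925,.004]);c,s=np.cos(np.radians(11.5)),np.sin(np.radians(11.5))
    bx=q[...,0]*c+q[...,1]*s;by=-q[...,0]*s+q[...,1]*c;bz=q[...,2]
    m=(d>0)&(abs(bx)<.037)&(abs(by)<.08)&(bz>.014)&(bz<.027)&(p[...,0]>140)
    k,l,st,cc=cv2.connectedComponentsWithStats(m.astype(np.uint8),connectivity=4)
    for i in range(1,k):
        if st[i,4]>8: print(n,cc[i],st[i,4],bx[l==i].mean(),by[l==i].mean(),np.ptp(by[l==i]),bz[l==i].mean())
    m=(d>0)&(bz>.050)&(bz<.06)&(abs(bx-.07)<.04)&(abs(by)<.04);print('rib',P[m].mean(0),m.sum())
    m=(d>0)&(bz>.038)&(bz<.045)&(abs(bx)<.13)&(abs(by)<.07)&(p[...,0]>120);print('cover bx',np.percentile(bx[m],[2,98]))
a=cv2.resize(ps[0][170:260,320:420,::-1],(400,400),interpolation=2);b=cv2.resize(ps[1][130:220,270:370,::-1],(400,400),interpolation=2)
cv2.imwrite('pics/b1.png',np.hstack([a,b]))
E
```

```text
clock: 38.5
eef_pos: [0.3821, -0.0527, 0.1939]
tcp_rot: [-179.9, -0.1, 101.7]
ft_force: [0.4, -0.1, 0.3]
grip_width: 0.0292
finger_force: 0.0
[(0.88, array([ 0.5013, -0.2771,  0.052 ])), (0.88, array([ 0.1313, -0.3334,  0.052 ])), (0.55, array([ 0.5575, -0.498 ,  0.052 ]))]
[(0.47, array([ 0.4325, -0.2799,  0.014 ]))]
top [383.2192 227.4726] 146 -0.0034174505949331182 -0.039013838397477754 0.06708406480773094 0.0190539720044201
top [364.     229.5217] 69 -0.0020438523261753303 0.020510606954488603 0.030986643454604022 0.01949097836617525
top [351.6471 231.2794] 68 -0.002522975540341015 0.05892255183949671 0.031009377010845836 0.019876433932065868
rib [ 0.5011 -0.2784  0.0579] 63
cover bx [0.0298 0.1047]
[(0.81, array([ 0.4928, -0.29  ,  0.052 ])), (0.43, array([ 0.5618, -0.4954,  0.052 ]))]
[(0.53, array([ 0.433 , -0.2634,  0.014 ])), (0.44, array([ 0.5226, -0.3366,  0.014 ])), (0.19, array([ 0.6969, -0.1742,  0.014 ]))]
side [329.8802 175.2275] 167 -0.004918991174830433 -0.01189083614661414 0.13372351310020342 0.018661457338959044
rib [ 0.498  -0.2735  0.0575] 37
cover bx [0.0274 0.1018]
```

View pics/b1.png

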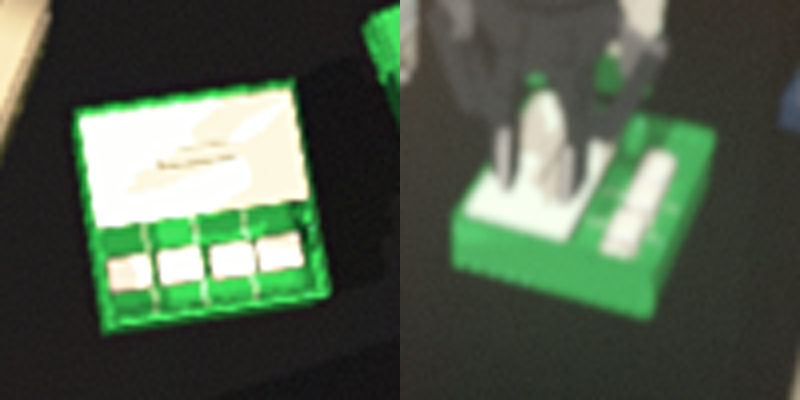

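The four cases are in their slots (top crop y≈265, x 128–280), cover open ~67 mm. Now I close the cover by pinching its rib.

```bash
python3 go.py .501 -.279 .12 101.5; python3 -m crank '[[[34,-45,15,0,0,0,0],[34,-90,32,0,0,0,0],[34,-135,50,0,0,0,0],[34,-180,65,0,0,0,0],[34,-225,80,20,0,0,0],[34,-245,72,50,0,0,0],[34,-245,72,70,0,0,0],[34,-245,72,70,0,0,0]]]'; python3 go.py .501 -.279 .056 101.5
```

```text
d [-240.2   70.    74.4] w [ 0.   0.  -0.1] rows 5.2
clock: 39.6
eef_pos: [0.5011, -0.2832, 0.1201]
tcp_rot: [-179.7, -0.3, 101.2]
ft_force: [-0.7, 0.8, -0.2]
grip_width: 0.0289
finger_force: 0.0
d [ 3.8  1.  64.1] w [-0.3 -0.3 -0.3] rows 1.3
```

```bash
python3 -m crank '[[[34,3,0,30,0,0,0],[34,3,0,50,0,0,0],[34,3,0,61,0,0,0],[34,3,0,64,0,0,0],[34,3,0,64,0,0,0]]]' 20; python3 -m crank '[[[0,0,0,0,0,0,0],[0,0,0,0,0,0,0],[0,0,0,0,0,0,0],[0,0,0,0,0,0,0]]]' 20; python3 go.py .4341 -.2926 .056 101.5
```

```text
clock: 40.1
eef_pos: [0.5034, -0.2797, 0.0611]
tcp_rot: [180.0, 0.0, 101.4]
ft_force: [0.5, -0.5, -0.4]
grip_width: 0.0287
finger_force: 0.0
clock: 40.5
eef_pos: [0.5034, -0.2795, 0.061]
tcp_rot: [180.0, 0.0, 101.5]
ft_force: [-0.3, -0.2, 0.9]
grip_width: 0.0001
finger_force: 0.0
d [  0.9 -70.5   4.9] w [ 0.  0. -0.] rows 1.4
```

```bash
python3 -m crank '[[[34,0,-2,-10,0,0,0],[34,0,-2,-10,0,0,0],[34,0,-2,-10,0,0,0],[34,0,-2,0,0,0,0],[34,0,-2,10,0,0,0],[34,0,-2,10,0,0,0]]]' 20; python3 -m crank '[[[0,0,0,0,0,0,0],[0,0,0,0,0,0,0],[0,0,0,0,0,0,0],[0,0,0,0,0,0,0]]]' 20
```

```text
clock: 41.1
eef_pos: [0.4997, -0.2787, 0.048]
tcp_rot: [-179.8, -0.2, 101.4]
ft_force: [-0.1, 1.1, -0.2]
grip_width: 0.0293
finger_force: 0.0
clock: 41.5
eef_pos: [0.5008, -0.2795, 0.0499]
tcp_rot: [-180.0, -0.0, 101.4]
ft_force: [0.3, -0.6, -5.4]
grip_width: 0.0089
finger_force: 23.7
```

```bash
python3 -m crank '[[[0,0,-12,0,0,0,0],[0,0,-26,0,0,0,0],[0,0,-40,0,0,0,0],[0,0,-52,0,0,0,0],[0,0,-60,0,0,0,0],[0,0,-63,0,0,0,0],[0,0,-63,0,0,0,0]]]'; python3 -m crank '[[[0,0,-2,0,0,0,0],[0,0,-4,0,0,0,0],[0,0,-4,0,0,0,0]]]';python3 -m crank '[[[0,0,-1,0,0,0,0],[0,0,-2,0,0,0,0],[0,0,-2,0,0,0,0]]]'
```

```text
clock: 42.2
eef_pos: [0.4381, -0.292, 0.05]
tcp_rot: [-179.9, -0.1, 101.4]
ft_force: [0.2, -0.2, -11.6]
grip_width: 0.0091
finger_force: 23.0
clock: 42.5
eef_pos: [0.4352, -0.2926, 0.05]
tcp_rot: [-180.0, -0.0, 101.5]
ft_force: [-0.3, 0.5, -15.3]
grip_width: 0.009
finger_force: 22.7
clock: 42.8
eef_pos: [0.4341, -0.2929, 0.05]
tcp_rot: [179.9, -0.1, 101.5]
ft_force: [5.0, 3.5, -18.6]
grip_width: 0.009
finger_force: 22.2
```

```bash
python3 -m crank '[[[0,0,-1,3,0,0,0],[0,0,-2,3,0,0,0],[0,0,-2,3,0,0,0]]]'; python3 -m crank '[[[10,0,2,0,0,0,0],[34,0,3,0,0,0,0],[34,0,3,0,0,0,0],[34,0,3,-50,0,0,0],[34,0,3,-100,0,0,0],[20,50,50,-120,0,0,0],[0,100,50,-120,0,0,0],[0,150,50,-120,0,0,0]]]'; python3 go.py .455 .037 .15 85.5
```

```text
clock: 43.1
eef_pos: [0.4341, -0.293, 0.0499]
tcp_rot: [179.7, 0.0, 101.5]
ft_force: [4.7, 9.6, 0.4]
grip_width: 0.0091
finger_force: 24.4
clock: 43.9
eef_pos: [0.4559, -0.1539, 0.1698]
tcp_rot: [179.7, 0.3, 101.4]
ft_force: [0.4, 0.5, -0.6]
grip_width: 0.0001
finger_force: 0.0
d [187.4  36.6  19. ] w [ 0.3  0.2 15.9] rows 3.8
```

```bash
python3 -m crank '[[[0,47,9,0,0,0,4],[0,94,18,5,0,0,8],[0,140,27,10,0,0,12],[0,187,37,15,0,0,16],[0,187,37,20,0,0,16],[0,187,37,20,0,0,16]]]'; python3 - <<'E'
from h import *
n='top';p,d=snap(n);P=depthpts(n,d)
q=P-np.array([.436,-.2925,.004]);c,s=np.cos(np.radians(11.5)),np.sin(np.radians(11.5))
bx=q[...,0]*c+q[...,1]*s;by=-q[...,0]*s+q[...,1]*c;bz=q[...,2]
m=(d>0)&(bz>.037)&(bz<.046)&(abs(bx)<.13)&(abs(by)<.07)&(p[...,0]>120);print('cover bx',np.percentile(bx[m],[2,98]))
m=(d>0)&(bz>.050)&(bz<.06)&(abs(bx)<.14)&(abs(by)<.04);print('rib bx',bx[m].mean(),m.sum())
print([atz(n,r['point'],.071) for r in finder.landmark_of('drawer_front',n)])
E
python3 go.py .465 .038 .042 85.5
```

```text
clock: 44.5
eef_pos: [0.4529, 0.0381, 0.1476]
tcp_rot: [179.9, 0.1, 85.7]
ft_force: [-0.0, -0.2, -0.2]
grip_width: 0.0
finger_force: 0.0
cover bx [-0.03793625  0.03698557]
rib bx -0.0070072499728374635 67
[]
d [  2.6  11.5 105.8] w [ 0.1  0.  -0.1] rows 2.1
```

```bash
python3 -m crank '[[[0,0,0,45,0,0,0],[0,0,0,90,0,0,0],[0,0,0,105,0,0,0],[0,0,12,106,0,0,0],[0,0,30,106,0,0,0],[0,0,48,106,0,0,0],[0,0,65,106,0,0,0],[0,0,65,106,0,0,0]]]'; python3 -m crank '[[[0,0,15,0,0,0,0],[0,0,30,0,0,0,0],[0,0,45,0,0,0,0],[0,0,60,0,0,0,0],[0,0,75,0,0,0,0],[0,0,80,0,0,0,0],[0,0,80,0,0,0,0]]]'
```

```text
clock: 45.4
eef_pos: [0.522, 0.0303, 0.0429]
tcp_rot: [179.7, 0.0, 85.3]
ft_force: [0.1, -0.3, 0.6]
grip_width: -0.0001
finger_force: 0.0
clock: 46.1
eef_pos: [0.5974, 0.025, 0.0416]
tcp_rot: [179.9, 0.0, 85.4]
ft_force: [-1.9, -0.7, 1.3]
grip_width: -0.0004
finger_force: 0.9
```

Stop earlier was at TCP x ≈ 0.6145; creep there and a little past.

```bash
python3 -m crank '[[[0,0,3,0,0,0,0],[0,0,6,0,0,0,0],[0,0,9,0,0,0,0],[0,0,12,0,0,0,0],[0,0,14,0,0,0,0],[0,0,14,0,0,0,0]]]'; python3 -m crank '[[[0,0,1,0,0,0,0],[0,0,3,0,0,0,0],[0,0,3,0,0,0,0]]]'
```

```text
clock: 46.7
eef_pos: [0.6113, 0.0248, 0.041]
tcp_rot: [180.0, 0.0, 85.5]
ft_force: [-3.0, -2.2, 1.0]
grip_width: -0.0002
finger_force: 1.2
clock: 47.0
eef_pos: [0.614, 0.0246, 0.041]
tcp_rot: [180.0, 0.0, 85.5]
ft_force: [-3.1, -0.8, 1.3]
grip_width: -0.0001
finger_force: 1.4
```

```bash
python3 -m crank '[[[0,0,1,0,0,0,0],[0,0,2,0,0,0,0],[0,0,2,0,0,0,0]]]';python3 -m crank '[[[0,0,1,0,0,0,0],[0,0,1.5,0,0,0,0],[0,0,1.5,0,0,0,0]]]'
```

```text
clock: 47.3
eef_pos: [0.6143, 0.0246, 0.0409]
tcp_rot: [-179.8, 0.0, 85.5]
ft_force: [-6.7, -1.9, 4.6]
grip_width: -0.0001
finger_force: 3.8
clock: 47.6
eef_pos: [0.6142, 0.0246, 0.0409]
tcp_rot: [-179.7, 0.0, 85.5]
ft_force: [-11.9, -2.3, 6.9]
grip_width: -0.0
finger_force: 5.8
```

At the stop; withdraw and check.

```bash
python3 -m crank '[[[0,0,-25,0,0,0,0],[0,0,-70,0,0,0,0],[0,0,-90,-30,0,0,0],[0,0,-90,-80,0,0,0],[0,0,-130,-120,0,0,0],[0,0,-130,-130,0,0,0]]]'; python3 - <<'E'
from h import *
np.set_printoptions(precision=4,suppress=True)
ps=[]
for n in('top','side'):
    p,d=snap(n);ps.append(p)
    print([(round(r['p'],2),atz(n,r['point'],.071)[0]) for r in finder.landmark_of('drawer_front',n)])
p,d=snap('top');P=depthpts('top',d)
cv2.imwrite('pics/t1.png',np.hstack([cv2.resize(ps[0][180:225,145:195,::-1],(400,400),interpolation=2),cv2.resize(ps[1][275:345,125:205,::-1],(400,400),interpolation=2)]))
for n in('top','side'):
    p,d=snap(n);P=depthpts(n,d)
    m=(d>0)&(np.hypot(P[...,0]-.475,P[...,1]-.33)<.06)&(P[...,2]>.05)&(P[...,2]<.075)
    print(cv2.minAreaRect((P[m][:,:2]*1000).astype(np.float32)))
    print([(round(r['p'],2),atz(n,r['point'],.048)[0]) for r in finder.landmark_of('dial_bar',n)])
E
python3 go.py .475 .3305 .15 -10
```

```text
clock: 48.2
eef_pos: [0.4879, 0.0353, 0.1752]
tcp_rot: [179.7, -0.1, 85.5]
ft_force: [1.2, 0.2, -0.2]
grip_width: -0.0003
finger_force: 0.0
[(0.69, array([0.6194, 0.027 , 0.071 ]))]
[(0.69, array([0.6163, 0.0306, 0.071 ])), (0.52, array([ 0.4292, -0.2037,  0.071 ]))]
((475.19189453125, 330.077392578125), (9.598782539367676, 46.413394927978516), 79.64715576171875)
[(0.75, array([0.4774, 0.3334, 0.048 ])), (0.74, array([0.4323, 0.4452, 0.048 ])), (0.34, array([0.7203, 0.1915, 0.048 ]))]
((474.6377258300781, 330.6134948730469), (10.835488319396973, 45.88059997558594), 78.85651397705078)
[(0.75, array([0.4666, 0.2243, 0.048 ])), (0.7, array([0.4745, 0.3298, 0.048 ])), (0.67, array([0.4263, 0.4422, 0.048 ]))]
d [293.9 -35.9  19.7] w [-0.1  0.1 95.4] rows 11.1
```

View pics/t1.png

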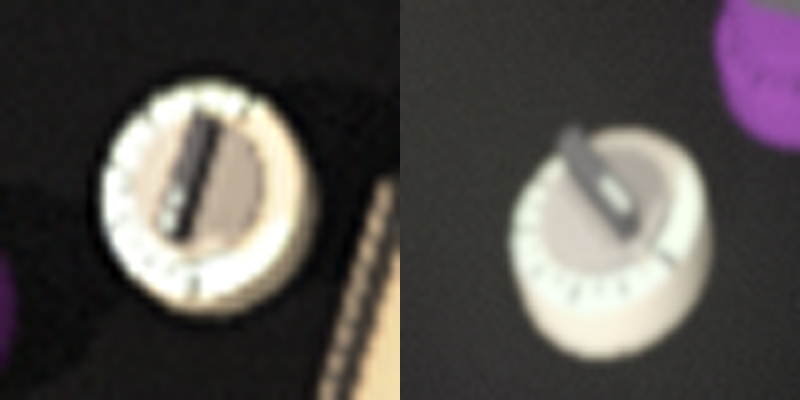

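The drawer is latched (front back at x≈0.618). Timer: the pointer is at top crop (172,215), the heavy zero tick at (193,285), and the top mark at (250,108). All agree with the stated sense of rotation.

```bash
python3 - <<'E'
from h import *
for nm,n,uv,z in [('zero','top',(145+193/8,180+285*45/400),.030),('topm','top',(145+250/8,180+108*45/400),.030),('zeroS','side',(125+268*.2,275+258*.175),.030),('ptr','top',(145+172/8,180+220*45/400),.058)]:
    q=atz(n,uv,z)[0]-np.array([.475,.3303,0]);print(nm,np.hypot(q[0],q[1]),np.degrees(np.arctan2(q[1],q[0])))
E
python3 go.py .475 .3303 .15 149.5
python3 -m crank '[[[20,-20,-3,-20,0,0,-8],[34,-40,-6,-20,0,0,-16],[34,0,0,-20,0,0,-24],[34,40,-6,-20,0,0,-32],[34,80,-12,-20,0,0,-40],[34,120,-18,-20,0,0,-48],[34,160,-20,-20,0,0,-56],[34,200,-24,0,0,0,-64]]]'; python3 go.py .475 .3303 .15 213.5
```

```text
zero 0.03335264328975455 -174.55876744161546
topm 0.03566355033715413 -28.74763337362873
zeroS 0.03381479744745331 -176.59989166955035
ptr 0.01697321787523836 -179.57122396315125
d [293.7 -35.9  19.7] w [ -0.1  -0.1 -64.1] rows 7.5
clock: 49.45
eef_pos: [0.4815, 0.2381, 0.1723]
tcp_rot: [179.8, 0.2, 149.8]
ft_force: [0.7, -0.0, -0.9]
grip_width: 0.0291
finger_force: 0.0
d [52.1 76.4 22.3] w [  0.1   0.2 -63.7] rows 7.4
```

```bash
python3 -m crank '[[[34,10,15,0,0,0,-8],[34,20,30,5,0,0,-16],[34,30,45,10,0,0,-24],[34,40,60,15,0,0,-32],[34,50,72,20,0,0,-40],[34,52,76,22,0,0,-48],[34,52,76,22,0,0,-56],[34,52,76,22,0,0,-64]]]';python3 -m crank '[[[34,0,0,0,0,0,-8],[34,0,0,0,0,0,-16],[34,0,0,0,0,0,-24],[34,0,0,0,0,0,-32],[34,0,0,0,0,0,-40],[34,0,0,0,0,0,-48],[34,0,0,0,0,0,-56],[34,0,0,0,0,0,-64]]]';python3 -m crank '[[[34,0,0,0,0,0,-8],[34,0,0,0,0,0,-16],[34,0,0,0,0,0,-24],[34,0,0,0,0,0,-32],[34,0,0,0,0,0,-40],[34,0,0,0,0,0,-48],[34,0,0,0,0,0,-56],[34,0,0,0,0,0,-64]]]';python3 go.py .475 .3303 .05 -10.5; python3 st.py
```

```text
clock: 50.25
eef_pos: [0.4732, 0.328, 0.1475]
tcp_rot: [180.0, -0.1, -146.2]
ft_force: [0.3, -0.4, -0.0]
grip_width: 0.0285
finger_force: 0.0
clock: 51.05
eef_pos: [0.4734, 0.3277, 0.1477]
tcp_rot: [179.9, -0.0, -82.2]
ft_force: [-0.2, 0.4, 0.1]
grip_width: 0.0289
finger_force: 0.0
clock: 51.85
eef_pos: [0.4734, 0.3277, 0.1477]
tcp_rot: [179.9, 0.1, -18.2]
ft_force: [-0.1, 0.7, -0.3]
grip_width: 0.029
finger_force: 0.0
d [ 0.8 -3.1 97.7] w [ 0.1  0.1 -7.7] rows 2.0
{'clock': np.float64(51.85), 'eef_pos': array([0.4734, 0.3277, 0.1477]), 'tcp_rot': array([ 1.799268e+02,  7.210000e-02, -1.822730e+01]), 'ft_force': array([-0.0812,  0.749 , -0.3347]), 'torque': array([ 0.0005,  0.0502, -0.0204]), 'grip_width': np.float64(0.029), 'finger_force': np.float64(0.0)} [  27.   20.   -6.   64.   -0. -135.]
```

```bash
python3 -m crank '[[[34,1,-3,40,0,0,-7.5],[34,1,-3,80,0,0,-7.5],[34,1,-3,95,0,0,-7.5],[34,1,-3,101,0,0,-7.5],[34,1,-3,101,0,0,-7.5]]]'; python3 -m crank '[[[0,0,0,0,0,0,0],[0,0,0,0,0,0,0],[0,0,0,0,0,0,0],[0,0,0,0,0,0,0]]]' 40; python3 st.py
```

```text
clock: 52.35
eef_pos: [0.4748, 0.33, 0.0466]
tcp_rot: [179.9, 0.1, -11.1]
ft_force: [-0.5, -0.1, 0.2]
grip_width: 0.0291
finger_force: 0.0
clock: 52.75
eef_pos: [0.4759, 0.3291, 0.049]
tcp_rot: [179.9, -0.1, -11.1]
ft_force: [-0.2, -5.9, -0.1]
grip_width: 0.0085
finger_force: 40.1
{'clock': np.float64(52.75), 'eef_pos': array([0.4759, 0.3291, 0.049 ]), 'tcp_rot': array([ 1.79885e+02, -1.01000e-01, -1.10978e+01]), 'ft_force': array([-0.2467, -5.9465, -0.1335]), 'torque': array([-1.0724, -0.0142,  0.0086]), 'grip_width': np.float64(0.0085), 'finger_force': np.float64(40.084)} [  27.   25.  -14.   51.   -0. -142.]
```

```bash
for i in 1; do python3 -m crank '[[[0,0,1.5,0,0,0,8],[0,0,1.5,0,0,0,16],[0,0,1.5,0,0,0,24],[0,0,1.5,0,0,0,32],[0,0,1.5,0,0,0,40],[0,0,1.5,0,0,0,48],[0,0,1.5,0,0,0,56],[0,0,1.5,0,0,0,64]]]'; python3 st.py; done;  python3 -m crank '[[[0,0,0,0,0,0,8],[0,0,0,0,0,0,16],[0,0,0,0,0,0,24],[0,0,0,0,0,0,32],[0,0,0,0,0,0,40],[0,0,0,0,0,0,48],[0,0,0,0,0,0,56],[0,0,0,0,0,0,64]]]'; python3 st.py
```

```text
clock: 53.55
eef_pos: [0.4757, 0.3287, 0.0491]
tcp_rot: [-179.9, -0.0, -75.4]
ft_force: [0.3, -2.5, -1.6]
grip_width: 0.0088
finger_force: 39.9
{'clock': np.float64(53.55), 'eef_pos': array([0.4757, 0.3287, 0.0491]), 'tcp_rot': array([-1.799173e+02, -3.450000e-02, -7.538750e+01]), 'ft_force': array([ 0.3165, -2.5313, -1.5636]), 'torque': array([-0.422 , -0.049 ,  0.0676]), 'grip_width': np.float64(0.0088), 'finger_force': np.float64(39.907)} [ 27.  25. -14.  51.  -0. -78.]
clock: 54.35
eef_pos: [0.4754, 0.3287, 0.0491]
tcp_rot: [-180.0, 0.0, -139.4]
ft_force: [-0.8, -0.9, -0.4]
grip_width: 0.0084
finger_force: 40.0
{'clock': np.float64(54.35), 'eef_pos': array([0.4754, 0.3287, 0.0491]), 'tcp_rot': array([-1.799600e+02,  3.690000e-02, -1.393781e+02]), 'ft_force': array([-0.7721, -0.8946, -0.4103]), 'torque': array([-0.3596,  0.1976,  0.0541]), 'grip_width': np.float64(0.0084), 'finger_force': np.float64(39.9981)} [ 27.  25. -14.  51.  -0. -14.]
```

```bash
python3 -m crank '[[[0,0,0,0,0,0,8],[0,0,0,0,0,0,16],[0,0,0,0,0,0,24],[0,0,0,0,0,0,32],[0,0,0,0,0,0,40],[0,0,0,0,0,0,48],[0,0,0,0,0,0,56],[0,0,0,0,0,0,64]]]'; python3 st.py;  python3 -m crank '[[[0,0,0,0,0,0,3],[0,0,0,0,0,0,6],[0,0,0,0,0,0,8],[0,0,0,0,0,0,8]]]'; python3 st.py
```

```text
clock: 55.15
eef_pos: [0.4753, 0.3291, 0.0491]
tcp_rot: [179.9, 0.0, 156.6]
ft_force: [-0.5, -0.1, -1.1]
grip_width: 0.0085
finger_force: 40.0
{'clock': np.float64(55.15), 'eef_pos': array([0.4753, 0.3291, 0.0491]), 'tcp_rot': array([1.799489e+02, 2.650000e-02, 1.566364e+02]), 'ft_force': array([-0.499 , -0.0594, -1.1331]), 'torque': array([-0.1177,  0.3234,  0.0835]), 'grip_width': np.float64(0.0085), 'finger_force': np.float64(39.968)} [ 27.  25. -14.  51.   0.  50.]
clock: 55.55
eef_pos: [0.4752, 0.3292, 0.0491]
tcp_rot: [179.9, 0.0, 149.0]
ft_force: [-1.2, 0.3, 1.5]
grip_width: 0.0081
finger_force: 40.2
{'clock': np.float64(55.55), 'eef_pos': array([0.4752, 0.3292, 0.0491]), 'tcp_rot': array([1.799439e+02, 1.560000e-02, 1.489559e+02]), 'ft_force': array([-1.1795,  0.3163,  1.5138]), 'torque': array([-0.1218,  0.4385,  0.0364]), 'grip_width': np.float64(0.0081), 'finger_force': np.float64(40.2136)} [ 27.  25. -14.  51.   0.  58.]
```

```bash
python3 -m crank '[[[0,0,0,0,0,0,3],[0,0,0,0,0,0,4],[0,0,0,0,0,0,4]]]'; python3 st.py;  python3 -m crank '[[[0,0,0,0,0,0,2],[0,0,0,0,0,0,4],[0,0,0,0,0,0,4]]]'; python3 st.py
```

```text
clock: 55.85
eef_pos: [0.4753, 0.3292, 0.049]
tcp_rot: [179.9, 0.0, 145.0]
ft_force: [-2.7, -1.3, 6.6]
grip_width: 0.0086
finger_force: 40.8
{'clock': np.float64(55.85), 'eef_pos': array([0.4753, 0.3292, 0.049 ]), 'tcp_rot': array([1.799378e+02, 1.390000e-02, 1.450118e+02]), 'ft_force': array([-2.7463, -1.2717,  6.598 ]), 'torque': array([-0.1638,  0.7948, -0.0437]), 'grip_width': np.float64(0.0086), 'finger_force': np.float64(40.7725)} [ 27.  25. -14.  51.   0.  62.]
clock: 56.15
eef_pos: [0.4753, 0.3292, 0.049]
tcp_rot: [179.9, 0.0, 141.0]
ft_force: [-3.3, -0.2, 6.0]
grip_width: 0.009
finger_force: 40.8
{'clock': np.float64(56.15), 'eef_pos': array([0.4753, 0.3292, 0.049 ]), 'tcp_rot': array([1.799344e+02, 8.100000e-03, 1.409906e+02]), 'ft_force': array([-3.2858, -0.1797,  6.0376]), 'torque': array([-0.1765,  0.7384, -0.0594]), 'grip_width': np.float64(0.009), 'finger_force': np.float64(40.8048)} [ 27.  25. -14.  51.   0.  66.]
```

```bash
python3 -m crank '[[[0,0,0,0,0,0,-8],[0,0,0,0,0,0,-16],[0,0,0,0,0,0,-24],[0,0,0,0,0,0,-32],[0,0,0,0,0,0,-40],[0,0,0,0,0,0,-48],[0,0,0,0,0,0,-56],[0,0,0,0,0,0,-64]]]'; python3 -m crank '[[[0,0,0,0,0,0,-8],[0,0,0,0,0,0,-16],[0,0,0,0,0,0,-19],[0,0,0,0,0,0,-19],[34,0,0,0,0,0,-19],[34,0,0,0,0,0,-19],[34,0,0,0,0,0,-19]]]';  python3 -m crank '[[[34,0,0,-40,0,0,0],[34,0,0,-80,0,0,0],[34,0,0,-120,0,0,0],[34,-40,0,-120,0,0,0],[34,-90,0,-120,0,0,0],[34,-140,0,-120,0,0,0],[34,-140,0,-120,0,0,0]]]'
cat > dial.py <<'E'
from h import *
ps=[]
for n,(r0,r1,c0,c1) in (('top',(180,225,145,195)),('side',(275,345,125,205))):
    rs=[]
    for _ in range(3):
        p,d=snap(n);P=depthpts(n,d)
        m=(d>0)&(np.hypot(P[...,0]-.475,P[...,1]-.33)<.06)&(P[...,2]>.05)&(P[...,2]<.075)
        rs.append(cv2.minAreaRect((P[m][:,:2]*1000).astype(np.float32))[1:])
    print(n,rs); ps.append(cv2.resize(p[r0:r1,c0:c1,::-1],(400,400),interpolation=2))
cv2.imwrite('pics/t%d.png'%int(sensors.sense()['clock']),np.hstack(ps))
E
python3 dial.py; ls -t pics|head -1
```

```text
clock: 56.95
eef_pos: [0.4753, 0.3288, 0.049]
tcp_rot: [-180.0, 0.0, -154.7]
ft_force: [-3.2, -0.7, 6.7]
grip_width: 0.0086
finger_force: 40.9
clock: 57.65
eef_pos: [0.4756, 0.329, 0.0481]
tcp_rot: [-180.0, 0.0, -136.0]
ft_force: [-0.0, -0.3, -0.4]
grip_width: 0.0292
finger_force: 0.0
clock: 58.35
eef_pos: [0.5801, 0.4296, 0.1629]
tcp_rot: [180.0, -0.0, -136.0]
ft_force: [-1.0, -1.5, -0.7]
grip_width: 0.0292
finger_force: 0.0
top [((45.149131774902344, 9.71624755859375), 43.859432220458984), ((46.509220123291016, 9.428323745727539), 43.315555572509766), ((44.90953063964844, 9.559067726135254), 44.4906120300293)]
side [((45.41938781738281, 11.857681274414062), 42.942588806152344), ((44.64793395996094, 11.73208999633789), 44.017906188964844), ((45.26112747192383, 11.878010749816895), 45.43606948852539)]
t58.png
```

View pics/t58.png

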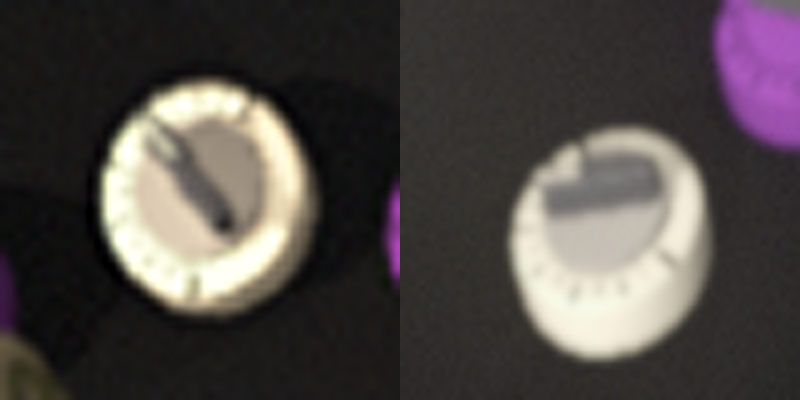

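The bar followed the grip without slip: pointer direction 44°. Next, a tick-comb fit from both cameras to pin down the zero.

```bash
python3 - <<'E'
from h import *
np.set_printoptions(precision=2,suppress=True,linewidth=160)
ang=np.arange(0,360,1.)
for n in('top','side'):
    g=np.mean([cv2.cvtColor(snap(n)[0],cv2.COLOR_RGB2GRAY).astype(np.float32) for _ in range(4)],0)
    for (cx,cy) in ((.475,.330),(.4755,.329)):
        R=np.arange(.030,.0375,.0005)
        prof=[]
        for r in R:
            P=np.c_[cx+r*np.cos(np.radians(ang)),cy+r*np.sin(np.radians(ang)),np.full(360,.0302)]
            uv=proj(n,P).astype(np.float32)
            prof.append(cv2.remap(g,uv[:,0].copy(),uv[:,1].copy(),cv2.INTER_CUBIC)[:,0])
        f=np.mean(prof,0)
        hp=f-cv2.GaussianBlur(np.tile(f,3)[None],(0,0),9)[0][360:720]
        # comb: dial zero angle Z, ticks at Z-17.19k k=0..12
        best=[]
        for Z in np.arange(165,200,.5):
            a=(Z-17.189*np.arange(13))
            w=np.ones(13);w[1::2]=.6;w[0]=w[12]=2.5
            best.append((w*np.interp(a%360,ang,hp,period=360)).sum())
        b=np.array(best);i=b.argsort()[:4];print(n,(cx,cy),np.arange(165,200,.5)[i],b[i])
        mins=[int(k) for k in range(360) if hp[k]==min(hp[(k+np.arange(-5,6))%360]) and hp[k]<-4]
        print([(k,int(hp[k])) for k in mins])
E
```

```text
top (0.475, 0.33) [182.  181.5 182.5 181. ] [-251.49 -247.35 -246.74 -240.41]
[(9, -7), (40, -38), (76, -20), (112, -17), (147, -11), (183, -44), (211, -4), (261, -13), (336, -43)]
top (0.4755, 0.329) [182.  181.5 181.  182.5] [-257.05 -256.29 -252.64 -248.44]
[(11, -9), (41, -40), (77, -15), (112, -15), (145, -11), (181, -44), (209, -4), (260, -13), (337, -44)]
side (0.475, 0.33) [181.5 182.  181.  182.5] [-197.74 -197.04 -193.86 -188.02]
[(11, -20), (43, -10), (77, -7), (112, -11), (147, -9), (183, -31), (258, -9), (334, -33)]
side (0.4755, 0.329) [181.5 182.  181.  182.5] [-199.84 -198.66 -197.13 -190.19]
[(13, -19), (45, -9), (78, -7), (112, -12), (146, -10), (181, -32), (258, -9), (336, -34), (359, -4)]
```

```bash
python3 -c "
from workcell import bot
print(bot.job_done())"
```

```text
the job is handed in; nothing more can be done
None
```

The job is handed in: I saw all four dose cases in the green box before shutting its cover, the drawer is pushed in and latched, and the timer went past 60 (about 3.85 rad) and now stands at 40 minutes to within about 1°.

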